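# Close the board test fixture

### The job

Take the blue top plate by its black grip from the sloped rest and lower it, level and without dropping it, over the two guide pins of the grey test fixture until it sits flush on the metal rails, and let go of it. Then push the red-knobbed clamp lever of the fixture all the way over, towards the plate. Do not disturb the tray of modules, the white bottle or the screwdriver.

Things in the scene. Friction and masses are not known exactly. Their poses are not given: they have to be found in the camera images.
- plate_grip (a point): Centre of the black grip on the loose blue top plate. The grip is a flat-sided block, 55 (x) x 18 (y) x 46 mm (z), upright on the middle of the plate's upper face; pinch it across its 18 mm (y). The point is 36 mm above the plate's underside, 24 mm above its upper face, 22 mm below the grip's top. Axes are the plate's, z its upper face's normal. At the start z leans 32 degrees from vertical.
- top_plate: The blue top plate, 110 (x) x 200 (y) x 12 mm (z), 0.3 to 0.65 kg; origin at the centre of its underside, axes as for plate_grip. Two through holes of 13 mm diameter lie at y = +80 and -80 mm, x = 0. It is the same after a half turn about z and may be fitted either way round.
- rest: Fixed dark steel rest, 150 x 150 mm, 110 mm high; origin under its centre, on the table. Its surface slopes 32 degrees, rising towards its +x; the low -x edge, roughly towards the right as the robot sees it (world -y), has a lip 12 mm high against which the plate's long edge lies. The plate leaves it along the slope's normal. The middle of the slope is 72 mm above the table.
- seat (a point): Point of the fixed grey test fixture (130 x 220 mm) midway between its pins, level with the top of its two aluminium rails, 40 mm above the table, where the plate's underside rests. Axes are the fixture's, z up. The two steel guide pins stand at y = +80 and -80 mm, x = 0: 10 mm diameter, 46 mm high above the rails, the top 11 mm tapered to 3.6 mm. The circuit board lies below the rails' top.
- clamp_lever (a joint): Angle of the fixture's clamp lever, rad: 0 leaning to the fixture's -x (away from the seat), 1.0 leaning to its +x (towards the seat), its stop. The pivot is 105 mm to the fixture's -x of the seat, at y = 0, 32 mm above the table. Light friction (about 1 N at the knob); it stays where it is left.
- clamp_lever_tip (a point): Centre of the lever's red ball knob, 26 mm in diameter, 80 mm from the pivot: at 0 it is 38 mm to the fixture's -x of the pivot, at 1.0 it is 38 mm to its +x, both 102 mm above the table (112 mm half-way). The lever's rod is 10 mm thick.
- cell_tray: Bystander: black tray of 2 x 5 cells with some metal modules in it, 120 x 320 mm, 33 mm high; origin under its centre.
- swab_jar: Bystander: white bottle with a blue cap, 40 mm in diameter, 85 mm high; origin at the centre of its underside.
- driver: Bystander: screwdriver with a yellow handle lying on the bench, about 200 mm long; origin near its middle.
Not all that is in view belongs to the job. Several things have the shape of the top_plate; the one meant has the colours described above.

How it is judged:
By the outcome, as a careful person would: the job done as asked, in the order asked, and still so for the second after the job is handed in, with the robot touching nothing.
It also fails if it takes over 53 s, if anything falls off the work surface, if the arm or the gripper's body presses on something with over 40 N, if the wrist force passes 120 N, or if a joint passes its speed limit or range.

### The arm

A 6-joint arm with a two-finger parallel gripper is mounted at the origin on the work surface. World frame = base frame: x ahead of the robot, y to its left, z up, the work surface at z = 0. Lengths are in m, angles in rad, forces in N, time in s.
With the tool pointing down it reaches from about 0.275 to 0.725 m from the base axis. Payload 5.6 kg.
Tool frame: the origin (TCP) lies between the finger pads; the fingertips stand ctrl.tip_reach ahead of it and the grasp point (between the pads) lies 5 mm behind it (ctrl.tip_reach is the distance from the TCP to the fingertips, in m); x points along the fingers, z is the direction in which the jaws open and shut, and the axes are right-handed (so a half turn about x gives the same grasp; the last joint's range is limited). The gripper opens to 85 mm and grips with 20 to 120 N. Pads are 22 mm wide; open, the fingers measure 114 mm over their backs; the gripper's body (76 mm by 85 mm) begins 54 mm behind the grasp point. The pads swing forward as they close: fully open they stand 13 mm farther back than shut.
Start: joints at [-1.028, 0.255, 0.108, 0, -1.424, -0.285], TCP at [0.14, -0.532, 0.245] pointing down, gripper open.
Joint ranges: [-2.95, 2.95], [-1.21, 1.97], [-1.09, 1.5], [-2.87, 1.71], [-2.94, -0.07], [-3.05, 3.05]. Speed limits (rad/s): [2.57, 2.57, 3.14, 3.14, 3.14, 3.14].

### API

Orientations are given as a unit quaternion [x, y, z, w].
In Python, from cell import ctrl, optics gives the robot as it stands.
- The arm moves only by the tool jog_arm, never from a script. Its argument "rows" is a list that holds one entry, the list of rows, each a list of 4 numbers: the shift along the tool's x, y, z in m, then the turn about the tool's x in degrees. In form: [[[x, y, z, spin], ...]]. A call has 1 to 8 rows; each row is the pose to reach, as a shift and turn from the pose commanded when the call began, along the tool's axes at that moment; what a row does not reach only later rows make up. A row lasts 1/12 s, in which the tool goes at most 41.7 mm and 7.16 degrees, less where a joint would pass 70% of its speed; a pose out of reach is approached as far as the arm can. A call with a gripper value outside its range is refused whole. "fingers" is the closure, from 0 (fully open) to 1 (shut), set as the call begins (left out, the last holds). The fingers move at their own pace and stop on an object; "grip_force" is the grip in N (left out, the last holds). Time passes only in rows, so rows that repeat a pose let the fingers close. It gives the time, the measured TCP pose, the force and the opening at its end, in the units of the state.
- ctrl.get_obs(): the state, without advancing time (a new reading comes with each control period).
- optics.capture(name): name is "scene" or "top" or "wrist"; returns a dict with "image" (400x640x3 uint8, red, green, blue), "K" (3x3 intrinsics, pixels), "extrinsics" (4x4, takes a point from world to camera coordinates). Camera axes: x right, y up, looking along -z (the intrinsics and any distortion apply to the point x, -y, -z); pixel columns grow to the right and rows downward; lengths in m; the calibration is good to about 2 mm. A picture is of the moment at which its call begins. There is no depth.
- ctrl.close_job(): hands the job in, once; it reports no verdict.
The state is a dict: "time": time; "q": joint angles; "qvel": joint speeds; "effort": joint torques, N m; "position": TCP position; "tcp_rot": TCP orientation; "contact_force": force on the tool from outside, world axes, zero at the start; "wrist_torque": the same for the moment, N m; "width": opening from 0.0 (shut) to 1.0 (fully open).
Only numpy, scipy, OpenCV 4.12 (cv2) and the standard library are available. Lean on these libraries where they do the work, as an engineer would, in place of code of your own. Each camera call takes 0.05 s, during which the arm holds its last target.

## Working session

There is one attempt and no reset: what is moved stays moved. The work goes in short steps, Python scripts to look and compute and a tool call to move; the robot and the scene stay as the last step left them, time stands still between calls to the robot, and variables do not carry over. Pictures are saved under pics/ and viewed, and the job is handed in when it is done.

Besides the shell and the picture viewer there is one more tool, called after "Call:" in YAML: its name, and indented under it one key for each argument. jog_arm: Moves the arm, as the interface text tells. Its arguments: {"type":"object","properties":{"rows":{"type":"array"},"fingers":{"type":"number"},"grip_force":{"type":"number"}},"required":["rows"]}

```bash
ls; mkdir -p pics
python3 - <<'E'
from cell import ctrl, optics
import cv2
o=ctrl.get_obs(); print(o, ctrl.tip_reach)
for n in ["scene","top","wrist"]:
    c=optics.capture(n); cv2.imwrite(f"pics/{n}0.png",c["image"][:,:,::-1]); print(n,c["K"].tolist(),c["extrinsics"].round(4).tolist(),[k for k in c])
E
```

```text
pics
{'time': 0.0, 'q': array([-1.02837264e+00,  2.55755400e-01,  1.06996694e-01, -4.60216003e-04,
       -1.42394883e+00, -2.84611162e-01]), 'qvel': array([ 1.28694896e-03, -1.17495692e-03,  1.99697117e-03, -3.67702153e-04,
       -2.85327434e-04,  5.47105956e-05]), 'effort': array([-4.40300528e-05, -3.86628878e+01,  2.37937939e+01,  5.36520615e+00,
       -6.09511088e-03,  4.25216214e-06]), 'position': array([ 0.14016078, -0.53133777,  0.24439048]), 'tcp_rot': array([-0.55954038,  0.43120007,  0.56068247,  0.43199101]), 'contact_force': array([-0.11380902,  0.41906979,  0.25598375]), 'wrist_torque': array([ 0.01846794, -0.03125282, -0.05572624]), 'width': 1.000816556340256} 0.014
scene [[376.1031996538645, 0.0, 322.29525690203775], [0.0, 376.1031996538645, 196.93224926168602], [0.0, 0.0, 1.0]] [[0.7518, 0.6592, 0.0154, -0.4153], [-0.5633, 0.63, 0.5346, 0.2556], [0.3427, -0.4106, 0.845, -1.2157], [0.0, 0.0, 0.0, 1.0]] ['image', 'K', 'extrinsics']
top [[465.292242679507, 0.0, 315.1694139104961], [0.0, 465.292242679507, 200.2805347449585], [0.0, 0.0, 1.0]] [[-0.0082, -0.9998, -0.0204, 0.0192], [0.9977, -0.0095, 0.0664, -0.54], [-0.0666, -0.0198, 0.9976, -1.2683], [0.0, 0.0, 0.0, 1.0]] ['image', 'K', 'extrinsics']
wrist [[278.79345991309265, 0.0, 319.0953134932695], [0.0, 278.79345991309265, 204.02568481918865], [0.0, 0.0, 1.0]] [[-0.2549, 0.967, 0.0018, 0.5482], [-0.9241, -0.2431, -0.2947, 0.0379], [-0.2846, -0.0768, 0.9556, -0.3798], [0.0, 0.0, 0.0, 1.0]] ['image', 'K', 'extrinsics']
```

View pics/scene0.png

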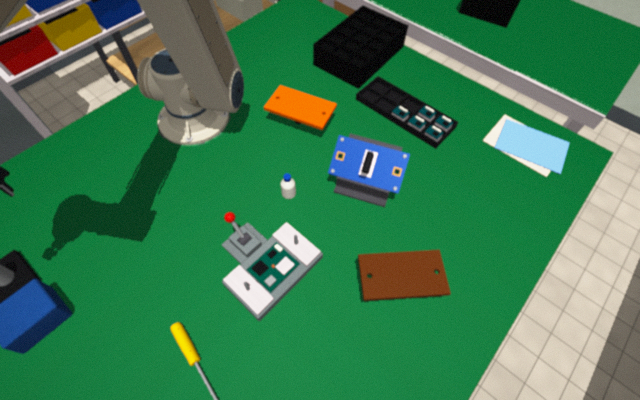

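View pics/top0.png

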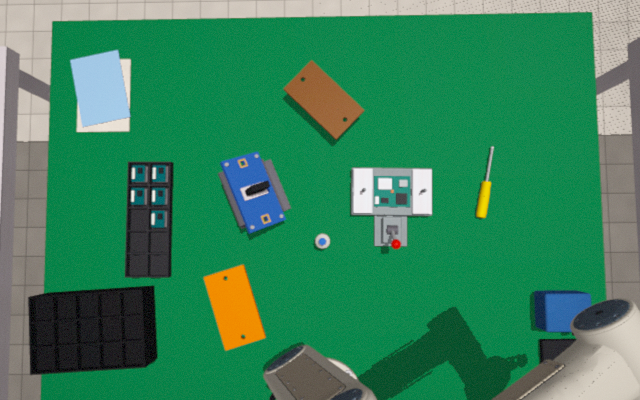

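View pics/wrist0.png

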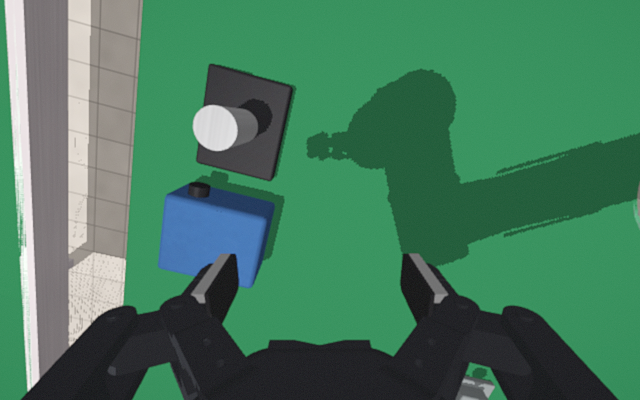

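Top view: the blue plate with the black grip is near (253,192), the fixture near (391,192), and the red knob at (396,244). The bottle is at (322,241), the tray at left, and the screwdriver at right. The orange and brown plates are decoys. I'll zoom in next.

```bash
cat > h.py <<'E'
import numpy as np, cv2
from cell import ctrl, optics
from scipy.spatial.transform import Rotation as Rn
F=np.diag([1,-1,-1.])
def cap(n,fn=None):
    c=optics.capture(n); 
    if fn: cv2.imwrite('pics/'+fn,c['image'][:,:,::-1])
    return c
def proj(c,P):
    E=c['extrinsics']; p=F@(E[:3,:3]@np.asarray(P,float)+E[:3,3]); p=c['K']@p; return p[:2]/p[2]
def ray(c,uv):
    E=c['extrinsics']; R=E[:3,:3]; o=-R.T@E[:3,3]
    d=R.T@F@np.linalg.inv(c['K'])@np.array([uv[0],uv[1],1.]); return o,d/np.linalg.norm(d)
def onz(c,uv,z):
    o,d=ray(c,uv); return o+d*(z-o[2])/d[2]
def tri(L):
    A=0;b=0;r=[]
    for c,uv in L:
        o,d=ray(c,uv); M=np.eye(3)-np.outer(d,d); A=A+M; b=b+M@o; r.append((o,d))
    p=np.linalg.solve(A,b); return p,[round(float(np.linalg.norm(np.cross(p-o,d)))*1000,1) for o,d in r]
def crop(c,x0,y0,w,h,s,fn):
    cv2.imwrite('pics/'+fn,cv2.resize(c['image'][y0:y0+h,x0:x0+w,::-1],None,fx=s,fy=s,interpolation=cv2.INTER_CUBIC))
def st():
    o=ctrl.get_obs(); print('t',round(o['time'],2),'p',o['position'].round(4),'F',o['contact_force'].round(1),'T',o['wrist_torque'].round(2),'w',round(o['width'],3)); M=Rn.from_quat(o['tcp_rot']).as_matrix(); print(M.round(3).tolist()); return o,M
E
python3 - <<'E'
from h import *
st()
t=cap('top');s=cap('scene')
crop(t,205,140,100,100,6,'t_plate.png');crop(t,340,155,110,100,6,'t_fix.png')
crop(s,320,125,100,85,7,'s_plate.png');crop(s,215,200,115,120,5,'s_fix.png')
for p in 'x':
  for n,uv,z in [('bottle',(322,241),.085),('fix',(391,192),.04),('knob',(396,244),.102),('plate',(257,188),.11),('tray',(150,218),.03),('driver',(484,190),.01),('orange tr',(266,340),.0),('brown',(320,100),.0)]: print(n,onz(t,uv,z).round(3))
E
```

```text
t 0.15 p [ 0.1402 -0.5315  0.2446] F [-0.8 -0.3  0.5] T [-0.    0.03  0.03] w 0.999
[[-0.0, -0.967, -0.255], [0.001, -0.255, 0.967], [-1.0, 0.0, 0.001]]
bottle [ 0.429 -0.004  0.085]
fix [ 0.559 -0.192  0.04 ]
knob [ 0.42  -0.193  0.102]
plate [0.567 0.162 0.11 ]
tray [0.495 0.469 0.03 ]
driver [ 0.565 -0.453  0.01 ]
orange tr [0.157 0.153 0.   ]
brown [ 0.827 -0.001  0.   ]
```

View pics/t_plate.png

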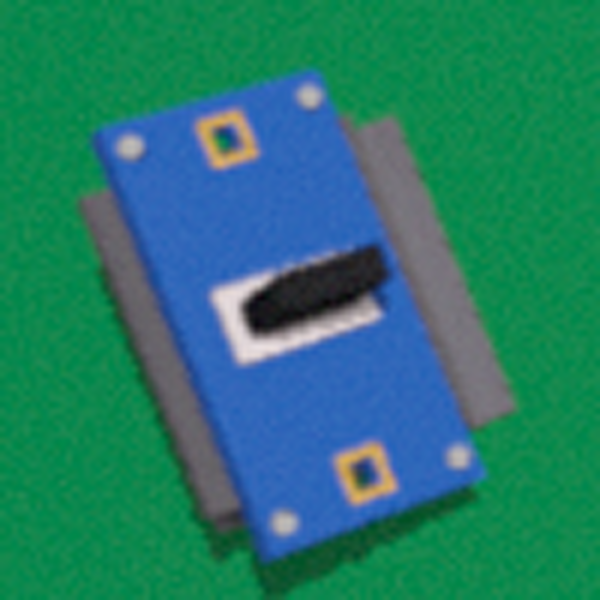

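View pics/t_fix.png

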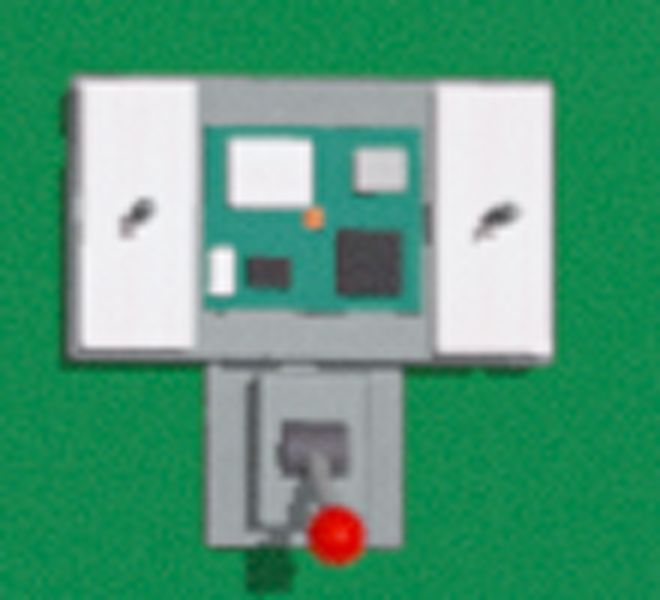

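View pics/s_plate.png

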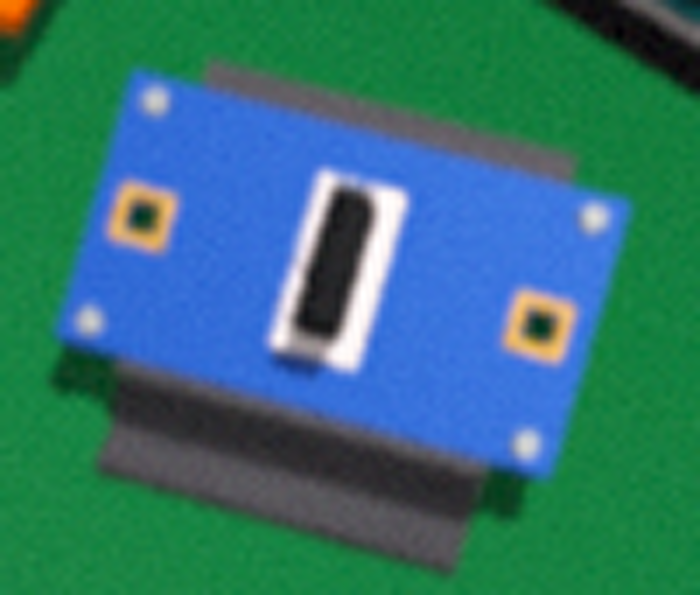

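View pics/s_fix.png

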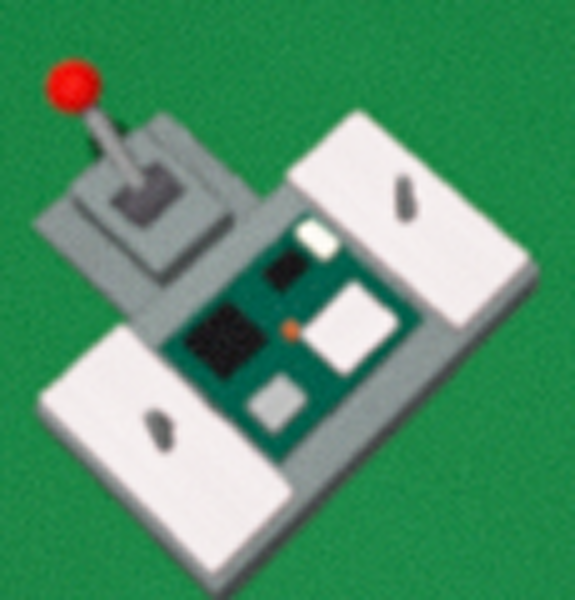

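Top crop: the plate's quad and two tan hole pads, plus the fixture's white rails with pin bases/shadows near crop (130,215) and (490,220). I'll triangulate from the contours.

Run:
```python
from h import *
t=cap('top');s=cap('scene')
def hsv(c): return cv2.cvtColor(c['image'],cv2.COLOR_RGB2HSV)
def quad(m):
    m=cv2.resize(m,None,fx=4,fy=4,interpolation=cv2.INTER_LINEAR); m=(m>127).astype('uint8')*255
    cs,_=cv2.findContours(m,cv2.RETR_EXTERNAL,cv2.CHAIN_APPROX_NONE); k=max(cs,key=cv2.contourArea); h=cv2.convexHull(k)
    for e in np.arange(4,60,1):
        q=cv2.approxPolyDP(h,e,True)
        if len(q)<=4: break
    q=q[:,0].astype(float)
    # refine: fit lines to contour near each side
    K=k[:,0].astype(float); L=[]
    for i in range(len(q)):
        a,b=q[i],q[(i+1)%4]; d=(b-a)/np.linalg.norm(b-a); n=np.array([-d[1],d[0]])
        u=(K-a)@d; sel=(abs((K-a)@n)<6)&(u>.12*np.linalg.norm(b-a))&(u<.88*np.linalg.norm(b-a))
        vx,vy,x,y=cv2.fitLine(K[sel].astype('float32'),cv2.DIST_HUBER,0,.01,.01).ravel(); L.append((np.array([-vy,vx]),np.array([-vy,vx])@[x,y]))
    out=[]
    for i in range(4):
        A=np.array([L[i-1][0],L[i][0]]);out.append(np.linalg.solve(A,[L[i-1][1],L[i][1]]))
    return (np.array(out)+.5)/4-.5
def blue(c,x0,y0,x1,y1):
    h=hsv(c); m=cv2.inRange(h,(100,120,60),(125,255,255)); z=np.zeros_like(m); z[y0:y1,x0:x1]=m[y0:y1,x0:x1]; return z
qt=quad(blue(t,205,140,305,240)); qs=quad(blue(s,320,125,420,210))
print(qt.round(1).tolist(),qs.round(1).tolist())
# match: by projecting top pts at approx heights
from itertools import permutations
best=None
for r in range(4):
  for rev in (0,1):
    q=np.roll(qs[::-1] if rev else qs,r,axis=0)
    P=[tri([(t,a),(s,b)]) for a,b in zip(qt,q)]; e=sum(x[1][0] for x in P)
    if best is None or e<best[0]: best=(e,P)
P=np.array([x[0] for x in best[1]]); print(best[0],P.round(4).tolist(),[x[1] for x in best[1]])
c=P.mean(0); i=[np.linalg.norm(P[(k+1)%4]-P[k]) for k in range(4)]; print('ctr',c.round(4),'sides',np.round(i,4))
if i[0]>i[1]: y=P[1]-P[0]+P[2]-P[3]; x=P[2]-P[1]+P[3]-P[0]
else: x=P[1]-P[0]+P[2]-P[3]; y=P[2]-P[1]+P[3]-P[0]
y/=np.linalg.norm(y);x/=np.linalg.norm(x);n=np.cross(x,y);n=n*np.sign(n[2]); print('x',x.round(3),'y',y.round(3),'n',n.round(3),'tilt',np.degrees(np.arccos(n[2])),'yaw y',np.degrees(np.arctan2(y[1],y[0])))
print('grip pt',(c+.024*n).round(4))
# rails
for nm,bx in (('t',None),('s',None)):
    C=t if nm=='t' else s
    h=hsv(C); m=cv2.inRange(h,(0,0,205),(180,40,255)); z=np.zeros_like(m)
    b=(345,160,440,222) if nm=='t' else (215,215,330,325); z[b[1]:b[3],b[0]:b[2]]=m[b[1]:b[3],b[0]:b[2]]
    z=cv2.morphologyEx(z,cv2.MORPH_CLOSE,np.ones((5,5)))
    n_,lab,stt,_=cv2.connectedComponentsWithStats(z)
    for k in np.argsort(-stt[1:,4])[:2]+1:
        q=quad(((lab==k)*255).astype('uint8')); print(nm,stt[k].tolist(),q.round(1).tolist()); W=np.array([onz(C,p,.04) for p in q]); print(W.round(4)[:,:2].tolist(),'c',W.mean(0).round(4))
    r=cv2.inRange(h,(0,170,100),(8,255,255)); z=np.zeros_like(r); b=(370,220,420,260) if nm=='t' else (215,200,245,230); z[b[1]:b[3],b[0]:b[2]]=r[b[1]:b[3],b[0]:b[2]]; M=cv2.moments(z,True); u=(M['m10']/M['m00'],M['m01']/M['m00']); print('knob',u,onz(C,u,.102).round(4))
```

```text
[[257.20001220703125, 151.1999969482422], [285.6000061035156, 219.0], [248.8000030517578, 233.39999389648438], [219.5, 161.8000030517578]] [[338.79998779296875, 134.3000030517578], [409.6000061035156, 153.39999389648438], [397.8999938964844, 193.0], [327.79998779296875, 173.1999969482422]]
1.9 [[0.6732, 0.1704, 0.0502], [0.4886, 0.0942, 0.0492], [0.4503, 0.1839, 0.1061], [0.6364, 0.2601, 0.1059]] [[0.4, 0.4], [0.5, 0.5], [0.3, 0.3], [0.7, 0.7]]
ctr [0.5621 0.1771 0.0779] sides [0.1997 0.1129 0.2011 0.1119]
x [-0.334  0.798  0.501] y [-0.925 -0.38  -0.002] n [ 0.189 -0.464  0.865] tilt 30.075809124356788 yaw y -157.649314864335
grip pt [0.5666 0.166  0.0987]
t [354, 169, 25, 44, 871] [[370.6000061035156, 168.60000610351562], [379.0, 201.0], [353.6000061035156, 214.60000610351562], [353.6000061035156, 168.60000610351562]]
[[0.6236, -0.1377], [0.535, -0.1589], [0.4988, -0.0899], [0.6241, -0.0916]] c [ 0.5704 -0.1195  0.04  ]
t [413, 169, 19, 45, 853] [[431.3999938964844, 168.60000610351562], [431.3999938964844, 213.39999389648438], [412.6000061035156, 213.39999389648438], [412.6000061035156, 168.60000610351562]]
[[0.6218, -0.3024], [0.5002, -0.2994], [0.5007, -0.249], [0.6223, -0.2517]] c [ 0.5613 -0.2757  0.04  ]
knob (395.4032258064516, 243.88709677419354) [ 0.4207 -0.1917  0.102 ]
s [224, 266, 49, 48, 1089] [[238.3000030517578, 264.5], [273.6000061035156, 297.79998779296875], [257.20001220703125, 314.0], [223.3000030517578, 279.3999938964844]]
[[0.5014, -0.2501], [0.6227, -0.2511], [0.6215, -0.3015], [0.5027, -0.2987]] c [ 0.5621 -0.2754  0.04  ]
s [273, 223, 47, 42, 949] [[284.0, 220.0], [320.29998779296875, 251.0], [307.70001220703125, 263.6000061035156], [274.3999938964844, 247.6999969482422]]
[[0.498, -0.0893], [0.6258, -0.0922], [0.6248, -0.1374], [0.5349, -0.1612]] c [ 0.5709 -0.12    0.04  ]
knob (229.36708860759492, 216.74683544303798) [ 0.4206 -0.1919  0.102 ]
```

Measured:
- **Plate:** upper-face centre ≈ (0.562, 0.177, 0.078), with the jaw direction at yaw 22.3°.
- **Seat:** ≈ (0.5615, -0.196), with fixture yaw about -0.8°.
- **Knob:** (0.4207, -0.192).

I'm moving above the plate.

Call:
jog_arm:
  rows:
    - [[0, -0.59, 0.564, -97.6], [0, -0.59, 0.564, -97.6], [0, -0.59, 0.564, -97.6], [0, -0.59, 0.564, -97.6], [0, -0.59, 0.564, -97.6], [0, -0.59, 0.564, -97.6], [0, -0.59, 0.564, -97.6], [0, -0.59, 0.564, -97.6]]

```text
time: 1.02
position: [0.315, -0.2458, 0.2456]
tcp_rot: [0.699, -0.108, -0.698, -0.108]
contact_force: [2.2, -0.5, -0.0]
width: 1.0
```

```bash
cat >> h.py <<'E'
def go(p,yaw,show=True):
    """needed shift in tool axes and spin to reach p with jaw-z yaw (deg)"""
    o,M=st(); d=M.T@(np.asarray(p)-o['position']); cur=np.degrees(np.arctan2(M[1,2],M[0,2])); dy=(yaw-cur+180)%360-180
    print('yaw',round(cur,2),'shift',d.round(4),'spin',round(-dy,2),'q',o['q'].round(2));
E
python3 -c "
from h import *
go((.567,.165,.25),202.35)"
```

```text
t 1.02 p [ 0.315  -0.2458  0.2456] F [ 2.2 -0.5 -0. ] T [-0.09 -0.26 -0.  ] w 1.0
[[0.001, -0.302, -0.953], [-0.0, -0.953, 0.302], [-1.0, -0.0, -0.001]]
yaw 162.41 shift [-0.0043 -0.4678 -0.1161] spin -39.94 q [-0.27 -0.05 -0.24 -0.   -1.38 -0.04]
```

Call:
jog_arm:
  rows:
    - [[-0.004, -0.468, -0.116, -40], [-0.004, -0.468, -0.116, -40], [-0.004, -0.468, -0.116, -40], [-0.004, -0.468, -0.116, -40], [-0.004, -0.468, -0.116, -40], [-0.004, -0.468, -0.116, -40], [-0.004, -0.468, -0.116, -40], [-0.004, -0.468, -0.116, -40]]

```text
time: 1.68
position: [0.4911, 0.0376, 0.2483]
tcp_rot: [0.694, 0.136, -0.694, 0.136]
contact_force: [1.9, -1.3, 1.1]
width: 1.0
```

```bash
python3 -c "
from h import *
go((.567,.165,.25),202.35)"
```

```text
t 1.68 p [0.4911 0.0376 0.2483] F [ 1.9 -1.3  1.1] T [-0.07 -0.11 -0.02] w 1.0
[[0.001, 0.377, -0.926], [0.0, -0.926, -0.377], [-1.0, 0.0, -0.001]]
yaw -157.88 shift [-0.0016 -0.0894 -0.1183] spin -0.23 q [ 0.4   0.14 -0.03  0.   -1.4  -0.01]
```

Call:
jog_arm:
  rows:
    - [[0.0, -0.085, -0.113, -0.2], [0.0, -0.085, -0.113, -0.2], [0.0, -0.085, -0.113, -0.2], [0.0, -0.085, -0.113, -0.2], [0.0, -0.085, -0.113, -0.2], [0.0, -0.085, -0.113, -0.2], [0.0, -0.085, -0.113, -0.2]]

```text
time: 2.27
position: [0.563, 0.1563, 0.2481]
tcp_rot: [-0.694, -0.136, 0.694, -0.137]
contact_force: [0.3, -0.6, -0.2]
width: 1.004
```

```bash
python3 -c "
from h import *
go((.567,.165,.25),202.35)
w=cap('wrist','w1.png'); print(proj(w,(.5669,.1653,.0983)))
print(w['extrinsics'].round(3).tolist())"
```

```text
t 2.27 p [0.563  0.1563 0.2481] F [ 0.3 -0.6 -0.2] T [-0.05  0.    0.01] w 1.004
[[-0.0, 0.379, -0.925], [-0.0, -0.925, -0.379], [-1.0, 0.0, 0.0]]
yaw -157.74 shift [-0.002  -0.0065 -0.007 ] spin -0.09 q [ 0.54  0.32  0.21  0.   -1.46 -0.15]
[311.87748293 199.59846842]
[[-0.925, -0.379, 0.001, 0.58], [0.362, -0.884, -0.295, -0.025], [0.112, -0.273, 0.955, -0.402], [0.0, 0.0, 0.0, 1.0]]
```

View pics/w1.png

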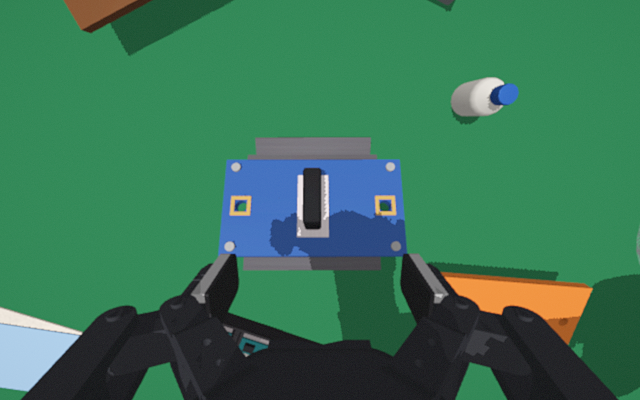

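The wrist view shows the grip centred at about (313,199), against a predicted (312,199.6), with its sides parallel to the fingers. I'm descending.

Call:
jog_arm:
  rows:
    - [[0.02, -0.0054, -0.0071, 0], [0.06, -0.0054, -0.0071, 0], [0.1, -0.0054, -0.0071, 0], [0.13, -0.0054, -0.0071, 0], [0.146, -0.0054, -0.0071, 0], [0.146, -0.0054, -0.0071, 0], [0.146, -0.0054, -0.0071, 0]]

```text
time: 2.9
position: [0.5676, 0.1634, 0.1026]
tcp_rot: [-0.694, -0.136, 0.694, -0.137]
contact_force: [0.9, -0.7, 0.9]
width: 1.0
```

```bash
python3 -c "
from h import *
go((.5675,.164,.097),202.35)
w=cap('wrist','w2.png')"
```

```text
t 2.9 p [0.5676 0.1634 0.1026] F [ 0.9 -0.7  0.9] T [ 0.01 -0.03  0.01] w 1.0
[[-0.0, 0.378, -0.926], [-0.001, -0.926, -0.378], [-1.0, 0.001, 0.0]]
yaw -157.77 shift [ 0.0056 -0.0006 -0.0001] spin -0.12 q [ 0.55  0.41 -0.04  0.   -1.12 -0.16]
```

View pics/w2.png

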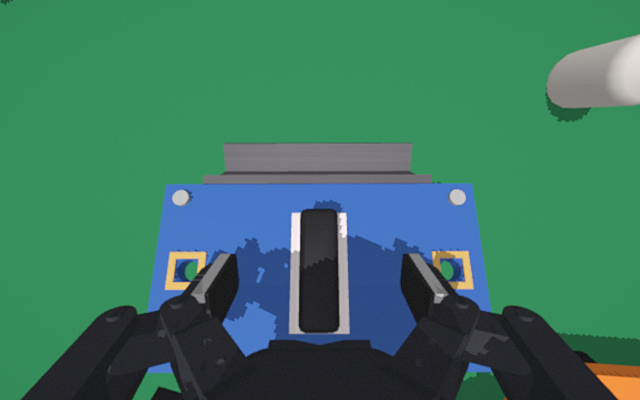

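The grip at (319,270) is midway between the pads. I'm lowering the last 5 mm and closing.

Call:
jog_arm:
  rows:
    - [[0.005, 0, 0, 0], [0.005, 0, 0, 0], [0.005, 0, 0, 0]]

```text
time: 3.2
position: [0.5681, 0.1645, 0.098]
tcp_rot: [0.694, 0.137, -0.693, 0.136]
contact_force: [-0.2, 0.1, -0.1]
width: 0.997
```

Call:
jog_arm:
  rows:
    - [[0, 0, 0, 0], [0, 0, 0, 0], [0, 0, 0, 0], [0, 0, 0, 0], [0, 0, 0, 0], [0, 0, 0, 0], [0, 0, 0, 0], [0, 0, 0, 0]]
  fingers: 1
  grip_force: 60

```text
time: 3.87
position: [0.5677, 0.1642, 0.0971]
tcp_rot: [-0.694, -0.136, 0.694, -0.137]
contact_force: [-0.1, -0.4, 1.1]
width: 0.207
```

```bash
python3 -c "
from h import *
go((.5675,.164,.097),202.35)
w=cap('wrist','w3.png')"
```

```text
t 3.87 p [0.5677 0.1642 0.0971] F [-0.1 -0.4  1.1] T [-0.16  0.15  0.02] w 0.207
[[-0.0, 0.379, -0.925], [-0.0, -0.925, -0.379], [-1.0, 0.0, 0.0]]
yaw -157.73 shift [0.0001 0.0001 0.0003] spin -0.08 q [ 0.55  0.42 -0.04  0.   -1.11 -0.16]
```

View pics/w3.png

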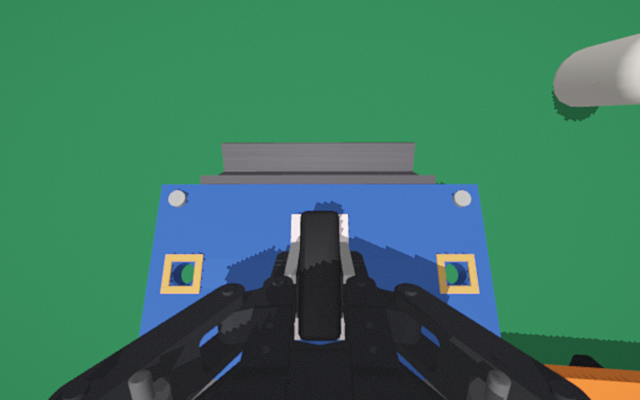

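Gripped, with width 0.207 ≈ 17.6 mm. I'm lifting along the slope normal, then straight up.

Call:
jog_arm:
  rows:
    - [[-0.0085, 0.0053, 0, 0], [-0.017, 0.0106, 0, 0], [-0.0255, 0.0159, 0, 0], [-0.034, 0.0212, 0, 0], [-0.051, 0.0318, 0, 0], [-0.068, 0.0424, 0, 0], [-0.085, 0.053, 0, 0], [-0.11, 0.053, 0, 0]]

```text
time: 4.58
position: [0.5874, 0.1129, 0.2068]
tcp_rot: [-0.693, -0.136, 0.695, -0.136]
contact_force: [-0.0, 0.3, -5.8]
width: 0.205
```

```bash
python3 -c "
from h import *
st()
w=cap('wrist','w4.png');s=cap('scene');crop(s,260,80,240,180,3,'s4.png')"
```

```text
t 4.58 p [0.5874 0.1129 0.2068] F [-0.   0.3 -5.8] T [ 0.05 -0.12 -0.04] w 0.205
[[-0.003, 0.377, -0.926], [-0.001, -0.926, -0.377], [-1.0, 0.0, 0.003]]
```

View pics/w4.png

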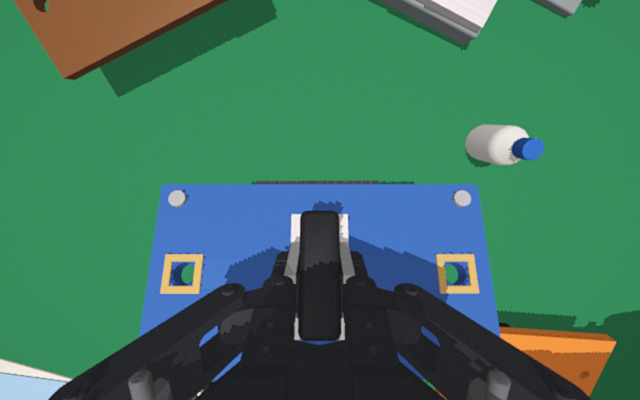

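View pics/s4.png

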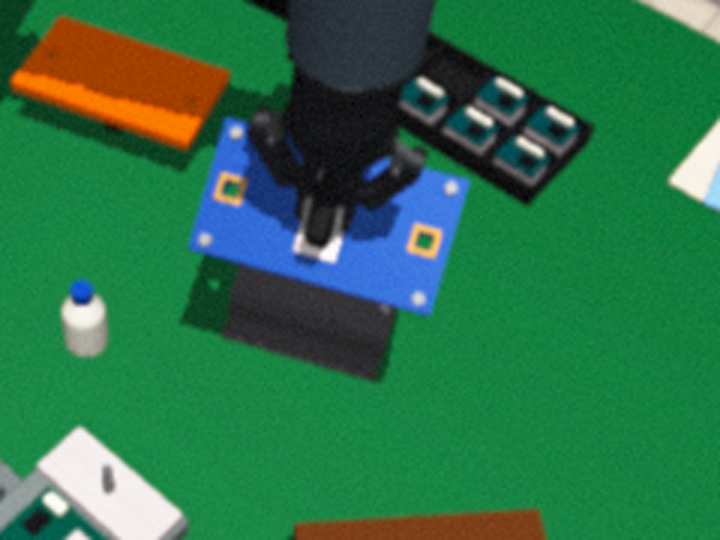

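The plate is held without slipping. The wrist image is unchanged, and the weight is ≈5.8 N. It still leans 32° and the tool only moves pointing down, so I'll level the plate by turning it in the pinch against bare table. The clear spot is around (0.34, -0.34). After that I regrip.

Call:
jog_arm:
  rows:
    - [[-0.04, 0.005, 0.006, 2], [-0.053, 0.018, 0.022, 6], [-0.053, 0.034, 0.042, 12], [-0.053, 0.052, 0.064, 18], [-0.053, 0.07, 0.086, 24], [-0.053, 0.088, 0.108, 30], [-0.053, 0.106, 0.13, 36], [-0.053, 0.124, 0.152, 42]]

```text
time: 5.35
position: [0.4928, -0.0581, 0.2594]
tcp_rot: [-0.696, 0.123, 0.697, 0.123]
contact_force: [1.0, -0.7, -4.7]
width: 0.2
```

```bash
python3 -c "
from h import *
go((.34,-.34,.26),89)"
```

```text
t 5.35 p [ 0.4928 -0.0581  0.2594] F [ 1.  -0.7 -4.7] T [-0.06 -0.04 -0.02] w 0.2
[[-0.001, -0.342, -0.94], [0.0, -0.94, 0.342], [-1.0, -0.0, 0.001]]
yaw 159.97 shift [-0.0006  0.3172  0.047 ] spin 70.97 q [ 0.2   0.14  0.   -0.   -1.43 -0.55]
```

Call:
jog_arm:
  rows:
    - [[0, 0.022, 0.003, 6], [0, 0.045, 0.006, 12], [0, 0.068, 0.009, 18], [0, 0.091, 0.013, 24], [0, 0.114, 0.017, 30], [0, 0.137, 0.02, 36], [0, 0.16, 0.023, 42], [0, 0.183, 0.027, 48]]

```text
time: 6.02
position: [0.4059, -0.2209, 0.2594]
tcp_rot: [-0.586, 0.395, 0.586, 0.396]
contact_force: [-0.5, -0.2, -4.3]
width: 0.207
```

```bash
python3 -c "
from h import *
go((.34,-.34,.26),89)"
```

```text
t 6.02 p [ 0.4059 -0.2209  0.2594] F [-0.5 -0.2 -4.3] T [-0.02 -0.07  0.01] w 0.207
[[-0.001, -0.927, -0.374], [0.001, -0.374, 0.927], [-1.0, 0.0, 0.001]]
yaw 111.97 shift [-0.0006  0.1056 -0.0858] spin 22.97 q [-0.16  0.08 -0.07 -0.   -1.42 -1.03]
```

Call:
jog_arm:
  rows:
    - [[0, 0.018, -0.014, 5], [0, 0.036, -0.029, 10], [0, 0.054, -0.043, 15], [0, 0.072, -0.057, 20], [0, 0.089, -0.071, 22], [0, 0.1, -0.08, 22], [0, 0.1, -0.08, 22], [0, 0.1, -0.08, 22]]

```text
time: 6.68
position: [0.344, -0.3322, 0.2593]
tcp_rot: [-0.5, 0.499, 0.501, 0.499]
contact_force: [0.2, 0.1, -4.7]
width: 0.205
```

```bash
python3 -c "
from h import *
go((.34,-.34,.26),89)
w=cap('wrist','w5.png');s=cap('scene','s5.png');cap('top','t5.png')"
```

```text
t 6.68 p [ 0.344  -0.3322  0.2593] F [ 0.2  0.1 -4.7] T [ 0.03  0.03 -0.01] w 0.205
[[-0.001, -1.0, -0.003], [0.001, -0.003, 1.0], [-1.0, 0.001, 0.001]]
yaw 90.17 shift [-0.0007  0.004  -0.0078] spin 1.17 q [-0.44  0.11 -0.04 -0.   -1.43 -1.13]
```

View pics/w5.png

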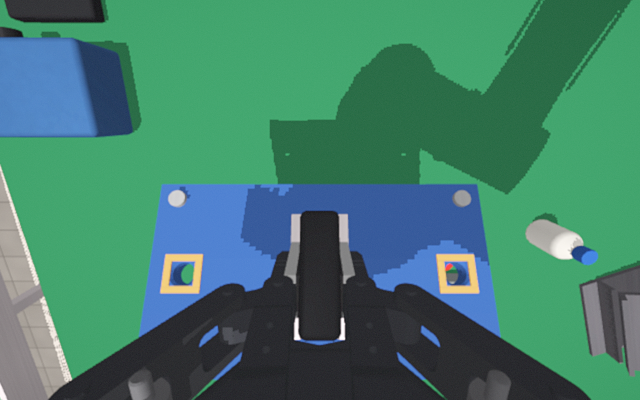

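View pics/s5.png

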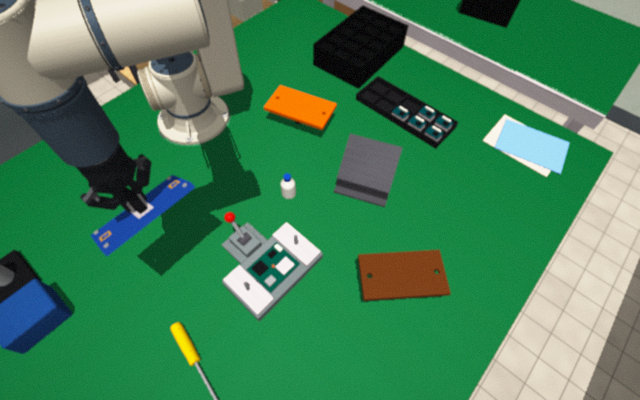

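View pics/t5.png

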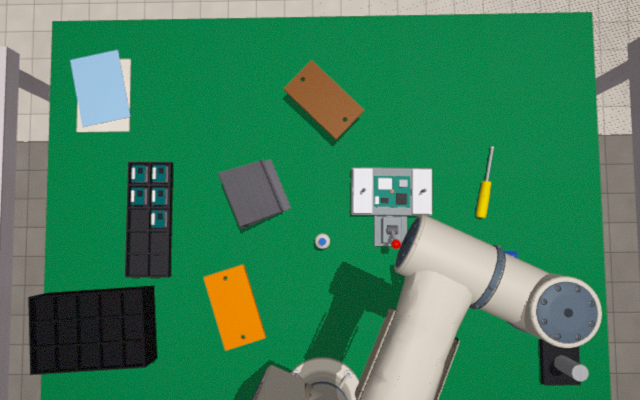

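The scene view shows the spot under the plate is clear, and the plate's low edge faces the robot. I'm descending.

Call:
jog_arm:
  rows:
    - [[0.02, 0.014, -0.028, 1.2], [0.05, 0.014, -0.028, 1.2], [0.08, 0.014, -0.028, 1.2], [0.11, 0.014, -0.028, 1.2], [0.14, 0.014, -0.028, 1.2], [0.165, 0.014, -0.028, 1.2], [0.18, 0.014, -0.028, 1.2], [0.185, 0.014, -0.028, 1.2]]

```text
time: 7.5
position: [0.3297, -0.3584, 0.0723]
tcp_rot: [-0.494, 0.504, 0.498, 0.504]
contact_force: [-1.0, 0.1, -4.6]
width: 0.204
```

Call:
jog_arm:
  rows:
    - [[0.004, 0, 0, 0], [0.008, 0, 0, 0], [0.011, 0, 0, 0], [0.013, 0, 0, 0]]
  grip_force: 30

```text
time: 7.83
position: [0.3315, -0.3604, 0.0627]
tcp_rot: [-0.497, 0.504, 0.495, 0.504]
contact_force: [0.1, -0.7, -4.9]
width: 0.2
```

```bash
python3 -c "
from h import *
st()
w=cap('wrist','w6.png');s=cap('scene');crop(s,60,120,180,150,4,'s6.png')"
```

```text
t 7.83 p [ 0.3315 -0.3604  0.0627] F [ 0.1 -0.7 -4.9] T [0.02 0.06 0.01] w 0.2
[[0.002, -1.0, 0.016], [-0.001, 0.016, 1.0], [-1.0, -0.002, -0.001]]
```

View pics/s6.png

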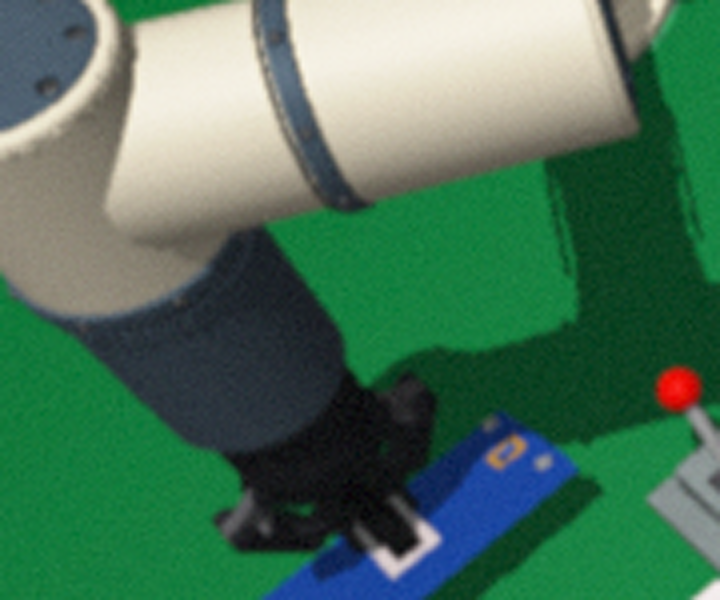

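Call:
jog_arm:
  rows:
    - [[0.003, 0, 0, 0], [0.006, 0, 0, 0], [0.008, -0.005, 0, 0], [0.0105, -0.01, 0, 0], [0.013, -0.0145, 0, 0], [0.0155, -0.018, 0, 0], [0.0155, -0.018, 0, 0]]

```text
time: 8.52
position: [0.3486, -0.3605, 0.0464]
tcp_rot: [-0.496, 0.504, 0.497, 0.503]
contact_force: [-4.5, 0.7, 1.4]
width: 0.203
```

```bash
python3 -c "
from h import *
st()
w=cap('wrist','w7.png');s=cap('scene');crop(s,60,180,180,120,4,'s7.png')"
```

```text
t 8.52 p [ 0.3486 -0.3605  0.0464] F [-4.5  0.7  1.4] T [ 0.07  2.03 -0.08] w 0.203
[[-0.002, -1.0, 0.016], [0.0, 0.016, 1.0], [-1.0, 0.002, 0.0]]
```

View pics/s7.png

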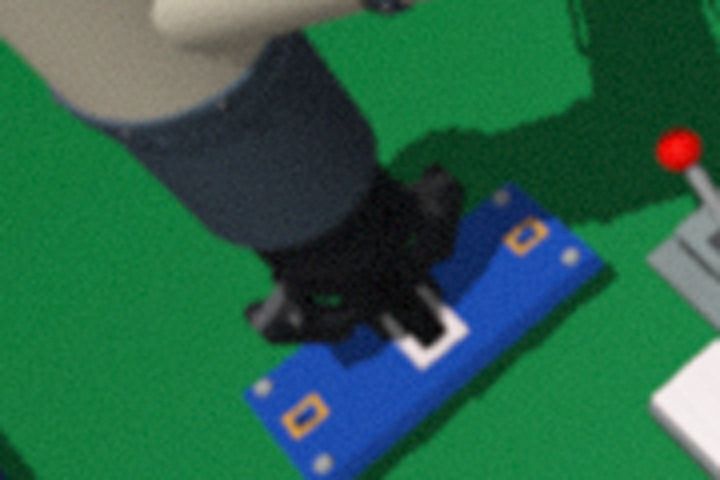

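View pics/w7.png

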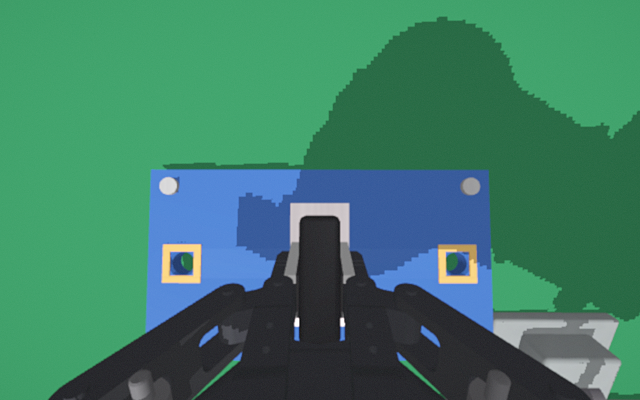

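The plate is turning towards level as planned, with only small forces. I'm continuing the arc.

Call:
jog_arm:
  rows:
    - [[0.003, -0.004, 0, 0], [0.006, -0.008, 0, 0], [0.009, -0.011, 0, 0], [0.0115, -0.013, 0, 0], [0.0125, -0.014, 0, 0], [0.0125, -0.014, 0, 0], [0.0125, -0.014, 0, 0]]

```text
time: 9.2
position: [0.3629, -0.3608, 0.034]
tcp_rot: [-0.496, 0.504, 0.496, 0.504]
contact_force: [-3.5, -0.4, 1.1]
width: 0.204
```

```bash
python3 -c "
from h import *
st()
w=cap('wrist','w8.png');s=cap('scene');crop(s,60,180,180,120,4,'s8.png')"
```

```text
t 9.2 p [ 0.3629 -0.3608  0.034 ] F [-3.5 -0.4  1.1] T [-0.18  1.75  0.08] w 0.204
[[0.0, -1.0, 0.016], [-0.0, 0.016, 1.0], [-1.0, -0.0, -0.0]]
```

View pics/s8.png

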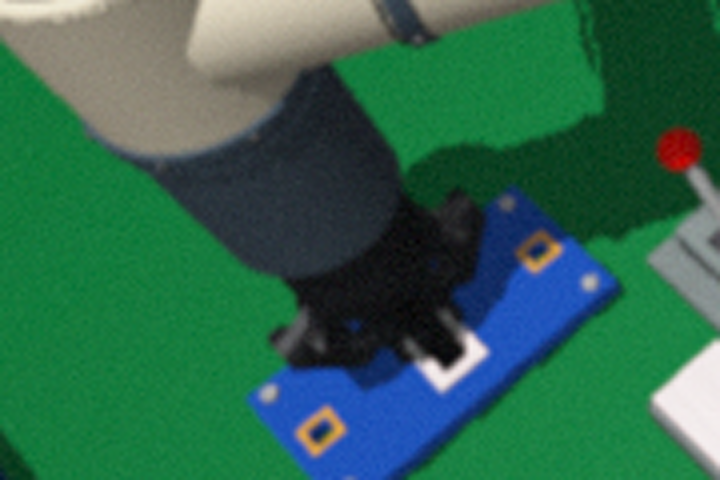

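View pics/w8.png

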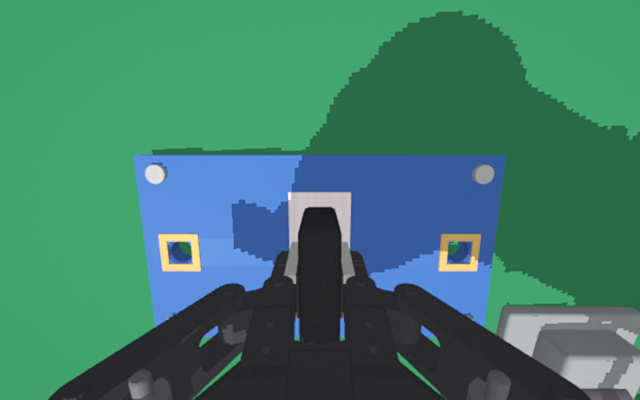

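Call:
jog_arm:
  rows:
    - [[0.002, -0.002, 0, 0], [0.004, -0.003, 0, 0], [0.004, -0.003, 0, 0], [0.004, -0.003, 0, 0]]
  grip_force: 20

```text
time: 9.63
position: [0.3662, -0.3608, 0.0301]
tcp_rot: [-0.496, 0.504, 0.496, 0.504]
contact_force: [-3.0, -1.4, 2.3]
width: 0.207
```

Call:
jog_arm:
  rows:
    - [[0.002, -0.001, 0, 0], [0.004, -0.002, 0, 0], [0.004, -0.002, 0, 0], [0.004, -0.002, 0, 0]]

```text
time: 9.97
position: [0.3676, -0.3608, 0.028]
tcp_rot: [-0.496, 0.504, 0.496, 0.504]
contact_force: [-8.9, 5.1, 21.3]
width: 0.202
```

```bash
python3 -c "
from h import *
st()
w=cap('wrist','w9.png');s=cap('scene');crop(s,60,180,180,150,4,'s9.png')"
```

```text
t 9.97 p [ 0.3676 -0.3608  0.028 ] F [-8.9  5.1 21.3] T [ 2.03  3.43 -0.06] w 0.202
[[-0.0, -1.0, 0.016], [-0.001, 0.016, 1.0], [-1.0, -0.0, -0.001]]
```

View pics/s9.png

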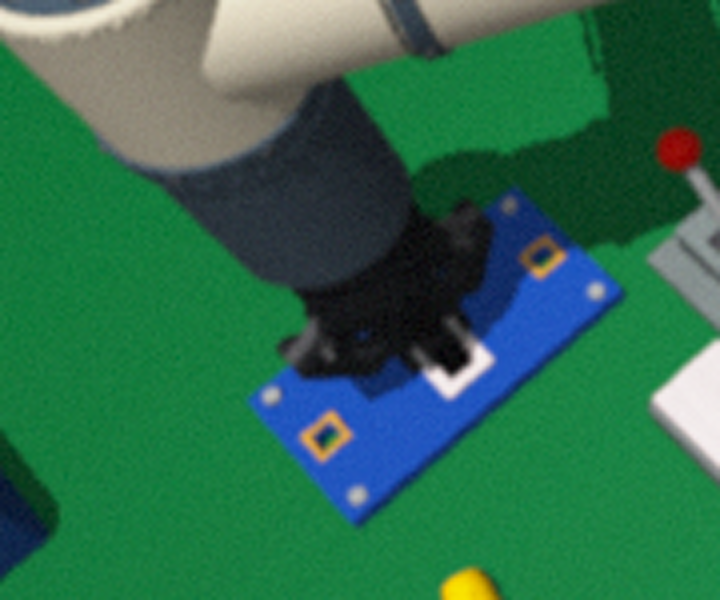

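View pics/w9.png

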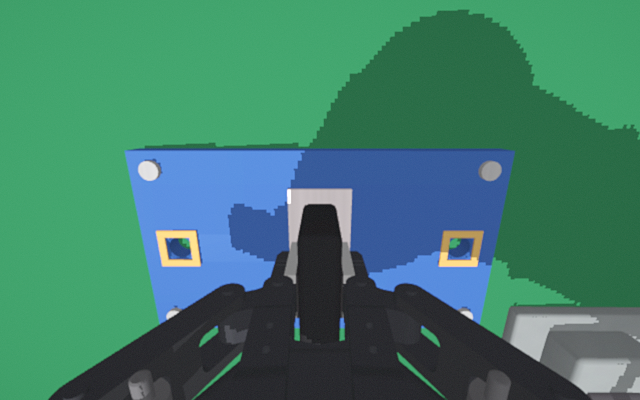

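The plate is flat on the table with a 21 N press. I'm opening to settle it, then recentring the grasp.

Call:
jog_arm:
  rows:
    - [[-0.002, 0, 0, 0], [-0.002, 0, 0, 0], [-0.004, 0, 0, 0], [-0.006, 0, 0, 0], [-0.008, 0, 0, 0], [-0.008, 0, 0, 0]]
  fingers: 0.4

```text
time: 10.57
position: [0.3684, -0.361, 0.0344]
tcp_rot: [-0.496, 0.504, 0.496, 0.504]
contact_force: [-0.4, 0.2, 0.2]
width: 0.599
```

```bash
python3 -c "
from h import *
st()
w=cap('wrist','w10.png');
print([proj(w,(x,-.36,z)).round(0).tolist() for x in (.34,.37,.4) for z in (.012,.058)])"
```

```text
t 10.57 p [ 0.3684 -0.361   0.0344] F [-0.4  0.2  0.2] T [-0.02  0.01 -0.04] w 0.599
[[0.001, -1.0, 0.016], [-0.001, 0.016, 1.0], [-1.0, -0.001, -0.0]]
[[319.0, 206.0], [318.0, 240.0], [319.0, 253.0], [320.0, 302.0], [320.0, 296.0], [321.0, 356.0]]
```

View pics/w10.png

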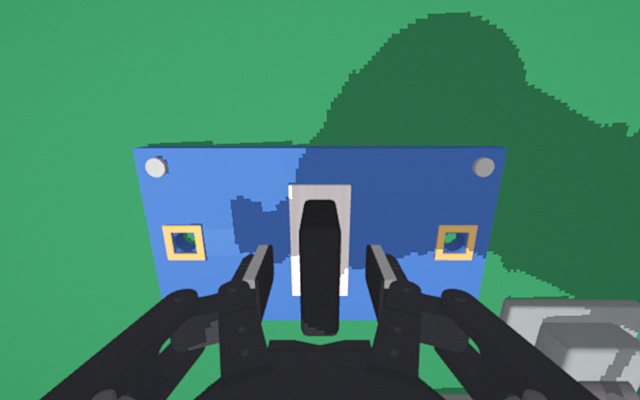

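```bash
python3 -c "
from h import *
import numpy as np
w=cap('wrist');h=cv2.cvtColor(w['image'],cv2.COLOR_RGB2HSV)
m=cv2.inRange(h,(8,80,150),(28,255,255))
for x0,x1 in((140,230),(420,500)):
  z=np.zeros_like(m);z[200:290,x0:x1]=m[200:290,x0:x1];c,_=cv2.findContours(z,cv2.RETR_EXTERNAL,cv2.CHAIN_APPROX_NONE);k=max(c,key=cv2.contourArea);print(cv2.boundingRect(k));q=cv2.approxPolyDP(k,6,True)[:,0];print(len(q),np.mean([onz(w,p,.012) for p in q],0).round(4))
for uv in((134.,149),(506,149)):print('corner',onz(w,uv,.012).round(4))
for uv in((320,200),(320,334)):print('grip',onz(w,uv,.058).round(4))
st()"
```

```text
(163, 226, 42, 34)
4 [ 0.3614 -0.4401  0.012 ]
(435, 226, 42, 34)
4 [ 0.364  -0.2797  0.012 ]
corner [ 0.3064 -0.4579  0.012 ]
corner [ 0.3096 -0.2594  0.012 ]
grip [ 0.3228 -0.359   0.058 ]
grip [ 0.387 -0.36   0.058]
t 10.67 p [ 0.368  -0.3608  0.034 ] F [-0.4  0.  -0.1] T [ 0.07 -0.   -0.05] w 0.599
[[0.0, -1.0, 0.016], [-0.0, 0.016, 1.0], [-1.0, -0.0, -0.0]]
```

Plate centre is (0.363, -0.360) with yaw 89.1°, matching the tool. I'm shifting 5 mm and regripping firmly.

Call:
jog_arm:
  rows:
    - [[0, 0.005, 0, 0], [0, 0.005, 0, 0], [0, 0.005, 0, 0]]

```text
time: 10.92
position: [0.3624, -0.3606, 0.0339]
tcp_rot: [-0.496, 0.504, 0.496, 0.504]
contact_force: [0.2, -0.8, -0.9]
width: 0.601
```

Call:
jog_arm:
  rows:
    - [[0, 0, 0, 0], [0, 0, 0, 0], [0, 0, 0, 0], [0, 0, 0, 0], [0, 0, 0, 0], [0, 0, 0, 0]]
  fingers: 1
  grip_force: 90

```text
time: 11.42
position: [0.363, -0.3608, 0.0342]
tcp_rot: [-0.496, 0.504, 0.496, 0.504]
contact_force: [0.5, -0.4, 2.1]
width: 0.195
```

```bash
python3 -c "
from h import *
w=cap('wrist','w11.png');h=cv2.cvtColor(w['image'],cv2.COLOR_RGB2HSV)
m=cv2.inRange(h,(8,80,150),(28,255,255))
for x0,x1 in((140,230),(420,500)):
  z=np.zeros_like(m);z[200:290,x0:x1]=m[200:290,x0:x1];c,_=cv2.findContours(z,cv2.RETR_EXTERNAL,cv2.CHAIN_APPROX_NONE);k=max(c,key=cv2.contourArea);print(cv2.boundingRect(k));q=cv2.approxPolyDP(k,6,True)[:,0];print(len(q),np.mean([onz(w,p,.012) for p in q],0).round(4))
st()"
```

```text
(164, 234, 42, 34)
4 [ 0.3616 -0.4402  0.012 ]
(433, 234, 43, 34)
4 [ 0.364  -0.2795  0.012 ]
t 11.47 p [ 0.3629 -0.3608  0.0342] F [-0.1 -0.3  2.4] T [0.09 0.19 0.02] w 0.202
[[0.0, -1.0, 0.016], [-0.0, 0.016, 1.0], [-1.0, -0.0, -0.0]]
```

View pics/w11.png

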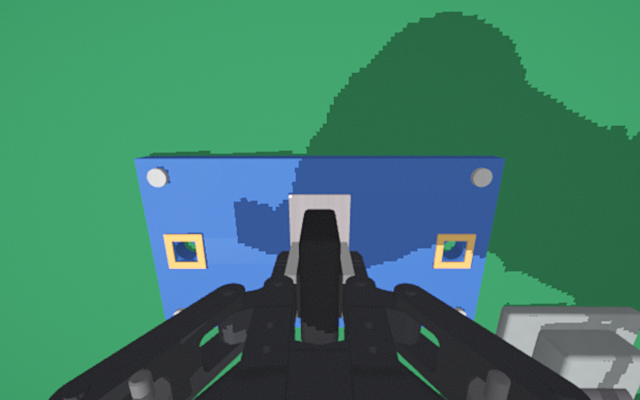

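Regripped level. Now I'll look closely at the pins while the arm leaves them in view.

Run:
```python
from h import *
t=cap('top');s=cap('scene')
c0=np.array([.5615,-.1957]);a=np.radians(-.8);yv=np.array([-np.sin(a),np.cos(a)])
rows=[]
for sg in (1,-1):
    p=c0+sg*.08*yv; r=[]
    for C in (t,s):
        b=proj(C,[*p,.04]);e=proj(C,[*p,.086]);print(sg,b.round(1),e.round(1))
        x0,y0=int(b[0])-12,int(b[1])-16
        im=cv2.resize(C['image'][y0:y0+24,x0:x0+24,::-1],None,fx=14,fy=14,interpolation=cv2.INTER_NEAREST)
        for q,col in((b,(0,0,255)),(e,(255,0,0))): cv2.circle(im,tuple(int(v) for v in ((q-[x0,y0])+.5)*14),4,col,-1)
        print('origin',x0,y0); r.append(im)
    rows.append(np.hstack(r))
cv2.imwrite('pics/pins.png',np.vstack(rows)[:,:])
```

```text
1 [362.8 191. ] [364.3 189.5]
origin 350 175
1 [295.2 242. ] [294.3 233.7]
origin 283 226
-1 [422.  191.3] [425.7 189.7]
origin 410 175
-1 [247.2 288.1] [244.  281.3]
origin 235 272
```

View pics/pins.png

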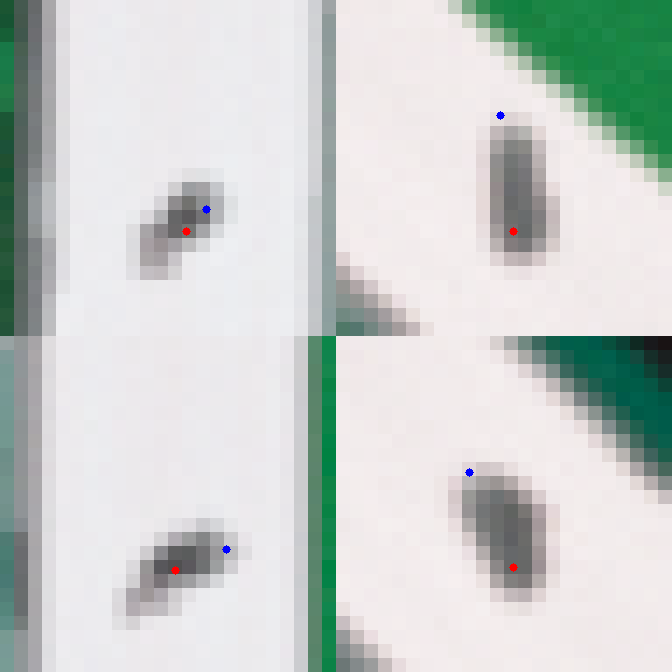

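Both views put the pin bases about 1 mm +x/+y of my prediction, so the seat is ≈ (0.562, -0.195). I'm lifting and carrying the plate over.

Call:
jog_arm:
  rows:
    - [[-0.01, 0, 0, 0], [-0.03, 0, 0, 0], [-0.055, 0, 0, 0], [-0.08, 0, 0, 0], [-0.105, 0, 0, 0], [-0.13, 0, 0, 0], [-0.151, 0, 0, 0], [-0.151, 0, 0, 0]]

```text
time: 12.23
position: [0.3642, -0.3618, 0.1895]
tcp_rot: [-0.499, 0.504, 0.493, 0.504]
contact_force: [1.2, -1.3, -4.1]
width: 0.201
```

```bash
python3 -c "
from h import *
go((.562,-.195,.185),89.1)
w=cap('wrist','w12.png')"
```

```text
t 12.23 p [ 0.3642 -0.3618  0.1895] F [ 1.2 -1.3 -4.1] T [-0.22 -0.17  0.06] w 0.201
[[0.006, -1.0, 0.016], [-0.004, 0.016, 1.0], [-1.0, -0.006, -0.004]]
yaw 89.09 shift [ 0.0049 -0.1951  0.17  ] spin -0.01 q [-0.48  0.2  -0.1   0.   -1.26 -1.11]
```

View pics/w12.png

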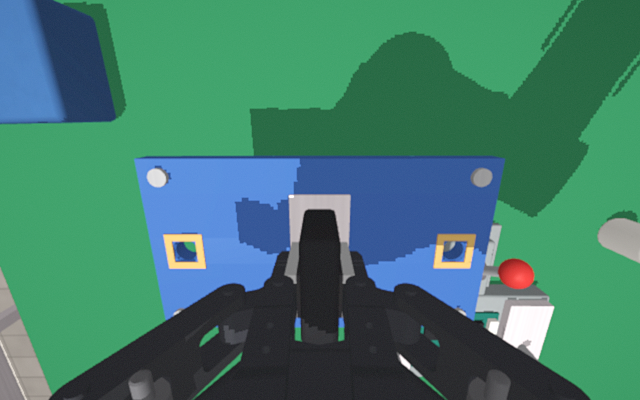

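The plate is unchanged in the gripper. I'm carrying it to above the pins.

Call:
jog_arm:
  rows:
    - [[0, -0.012, 0.011, 0], [0, -0.036, 0.031, 0], [0, -0.061, 0.053, 0], [0, -0.086, 0.075, 0], [0, -0.111, 0.097, 0], [0, -0.136, 0.119, 0], [0, -0.161, 0.14, 0], [0, -0.18, 0.157, 0]]

```text
time: 12.95
position: [0.5457, -0.2042, 0.1821]
tcp_rot: [-0.494, 0.504, 0.498, 0.503]
contact_force: [0.9, -0.6, -4.6]
width: 0.202
```

Call:
jog_arm:
  rows:
    - [[0, -0.01, 0.007, 0], [0, -0.013, 0.01, 0], [0, -0.013, 0.01, 0], [0, -0.013, 0.01, 0], [0, -0.013, 0.01, 0]]

```text
time: 13.37
position: [0.5574, -0.1976, 0.1846]
tcp_rot: [-0.495, 0.505, 0.496, 0.504]
contact_force: [-0.3, 0.5, -4.4]
width: 0.201
```

```bash
python3 -c "
from h import *
go((.562,-.195,.185),89.1)"
```

```text
t 13.37 p [ 0.5574 -0.1976  0.1846] F [-0.3  0.5 -4.4] T [-0.03 -0.    0.04] w 0.201
[[-0.001, -1.0, 0.017], [0.0, 0.017, 1.0], [-1.0, 0.001, 0.0]]
yaw 89.0 shift [-0.0004 -0.0046  0.0026] spin -0.1 q [-0.08  0.36  0.1  -0.   -1.31 -1.51]
```

Now down to just above the pin tips (underside ≈0.097) with the lateral correction.

Call:
jog_arm:
  rows:
    - [[0.01, -0.0046, 0.0026, 0], [0.03, -0.0046, 0.0026, 0], [0.045, -0.0046, 0.0026, 0], [0.053, -0.0046, 0.0026, 0], [0.053, -0.0046, 0.0026, 0], [0.053, -0.0046, 0.0026, 0], [0.053, -0.0046, 0.0026, 0]]

```text
time: 13.95
position: [0.5638, -0.1947, 0.1332]
tcp_rot: [-0.497, 0.504, 0.495, 0.504]
contact_force: [-0.6, 0.4, -3.8]
width: 0.201
```

Run:
```python
from h import *
go((.562,-.195,.13),89.1)
w=cap('wrist','w13.png');s=cap('scene');t=cap('top')
crop(s,200,180,140,130,4,'s13.png');
crop(w,140,210,80,80,5,'wl.png');crop(w,410,210,80,80,5,'wr.png')
a=cv2.imread('pics/wl.png');b=cv2.imread('pics/wr.png');cv2.imwrite('pics/wlr.png',np.hstack([a,b]))
c0=np.array([.562,-.195]);an=np.radians(-.9);yv=np.array([-np.sin(an),np.cos(an)])
for sg in(1,-1):print(sg,proj(w,[*(c0+sg*.08*yv),.086]),'plate hole top',proj(w,[*(c0+sg*.08*yv),.13-.034+.012]))
```

```text
t 13.95 p [ 0.5638 -0.1947  0.1332] F [-0.6  0.4 -3.8] T [-0.02 -0.   -0.03] w 0.201
[[0.002, -1.0, 0.016], [-0.001, 0.016, 1.0], [-1.0, -0.002, -0.001]]
yaw 89.07 shift [ 0.0032  0.0018 -0.0003] spin -0.03 q [-0.07  0.4   0.02  0.   -1.19 -1.52]
1 [435.07635441 231.91097066] plate hole top [449.48511361 246.16258389]
-1 [200.1546499  231.97869346] plate hole top [185.33661998 246.22677238]
```

View pics/wlr.png

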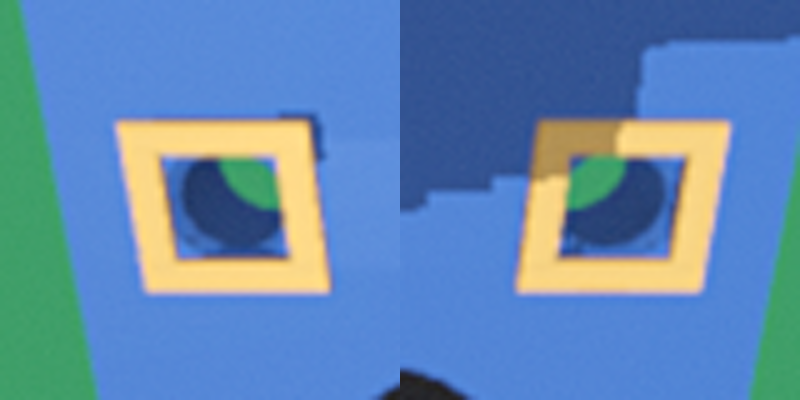

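View pics/s13.png

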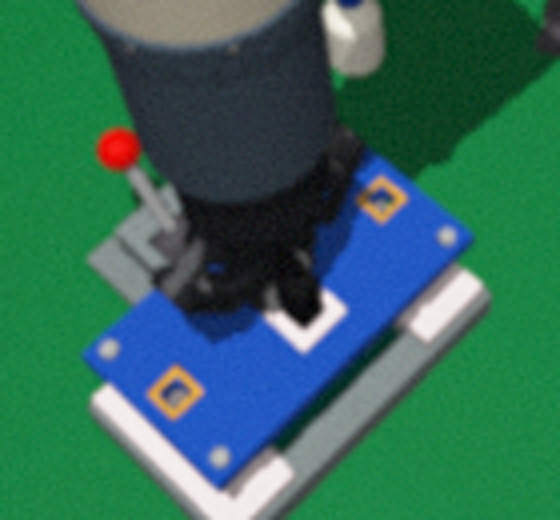

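The wrist view shows only table through the holes; the pins lie outside those sight lines. I'll check the plate position by triangulating the tan pads in the fixed cameras.

Run:
```python
from h import *
s=cap('scene');t=cap('top');w=cap('wrist');st()
print('wristcam',(-w['extrinsics'][:3,:3].T@w['extrinsics'][:3,3]).round(3))
crop(t,330,150,120,100,6,'t13.png')
for n,C,bx in(('s',s,[(230,265,255,290),(285,220,305,240)]),('w',w,[(150,220,220,285),(425,220,490,285)])):
  h=cv2.cvtColor(C['image'],cv2.COLOR_RGB2HSV);m=cv2.inRange(h,(8,70,110),(30,255,255))
  P=[]
  for x0,y0,x1,y1 in bx:
    z=np.zeros_like(m);z[y0:y1,x0:x1]=m[y0:y1,x0:x1];c,_=cv2.findContours(z,cv2.RETR_EXTERNAL,cv2.CHAIN_APPROX_NONE);k=np.vstack(c);(u,v),sz,an=cv2.minAreaRect(k);
    if n=='w': u,v=cv2.approxPolyDP(max(c,key=cv2.contourArea),6,True)[:,0].mean(0)
    P.append(onz(C,(u,v),.1332-.034+.012)); print(n,(u,v),sz,P[-1].round(4))
  print('mid',np.mean(P,0).round(4))
```

```text
t 14.25 p [ 0.5634 -0.1943  0.1325] F [-0.5 -0.4 -3.8] T [ 0.02 -0.02  0.08] w 0.197
[[0.001, -1.0, 0.016], [-0.0, 0.016, 1.0], [-1.0, -0.001, -0.0]]
wristcam [ 0.487 -0.192  0.261]
s (243.5, 277.5) (8.485280990600586, 9.899494171142578) [ 0.563  -0.2741  0.1112]
s (295.25, 229.25) (7.77817440032959, 8.485280990600586) [ 0.5659 -0.1141  0.1112]
mid [ 0.5644 -0.1941  0.1112]
w (np.float64(184.75), np.float64(250.5)) (33.0, 41.0) [ 0.5614 -0.2734  0.1112]
w (np.float64(453.75), np.float64(250.5)) (33.0, 42.0) [ 0.564  -0.1136  0.1112]
mid [ 0.5627 -0.1935  0.1112]
```

View pics/t13.png

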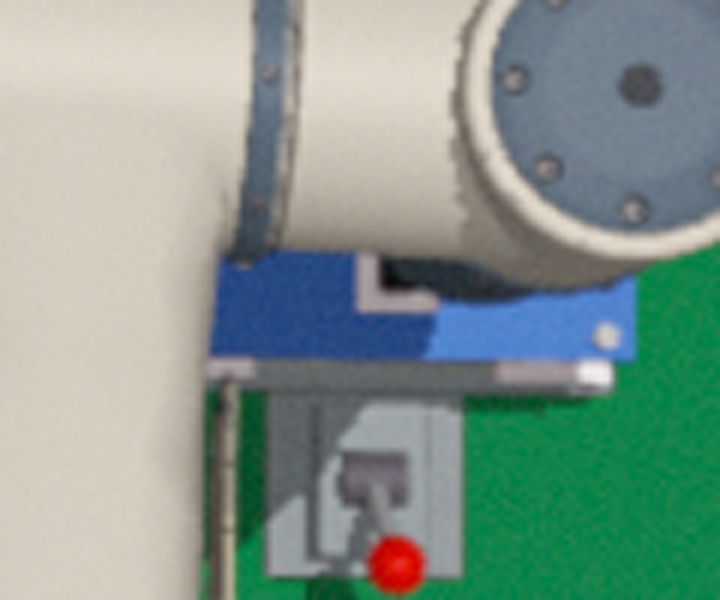

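Views agree the plate is at about (0.5635, -0.194) and the pins at about (0.562, -0.195). I'm correcting by 1.3 mm and 1 mm, then descending in steps while watching the force.

Call:
jog_arm:
  rows:
    - [[0.0, 0.0013, -0.001, 0], [0.004, 0.0013, -0.001, 0], [0.008, 0.0013, -0.001, 0], [0.012, 0.0013, -0.001, 0], [0.016, 0.0013, -0.001, 0], [0.019, 0.0013, -0.001, 0], [0.019, 0.0013, -0.001, 0]]

```text
time: 14.83
position: [0.5613, -0.1951, 0.1119]
tcp_rot: [-0.495, 0.504, 0.496, 0.504]
contact_force: [0.3, 0.4, -4.9]
width: 0.194
```

Run:
```python
from h import *
go((.5622,-.195,.114),89.1)
w=cap('wrist','w14.png')
crop(w,140,210,80,80,5,'wl.png');crop(w,410,210,80,80,5,'wr.png')
a=cv2.imread('pics/wl.png');b=cv2.imread('pics/wr.png');cv2.imwrite('pics/wlr14.png',np.hstack([a,b]))
```

```text
t 14.83 p [ 0.5613 -0.1951  0.1119] F [ 0.3  0.4 -4.9] T [0.03 0.07 0.01] w 0.194
[[-0.002, -1.0, 0.016], [0.0, 0.016, 1.0], [-1.0, 0.002, 0.0]]
yaw 89.06 shift [-0.0021 -0.0009  0.0002] spin -0.04 q [-0.07  0.41 -0.01 -0.   -1.15 -1.52]
```

View pics/wlr14.png

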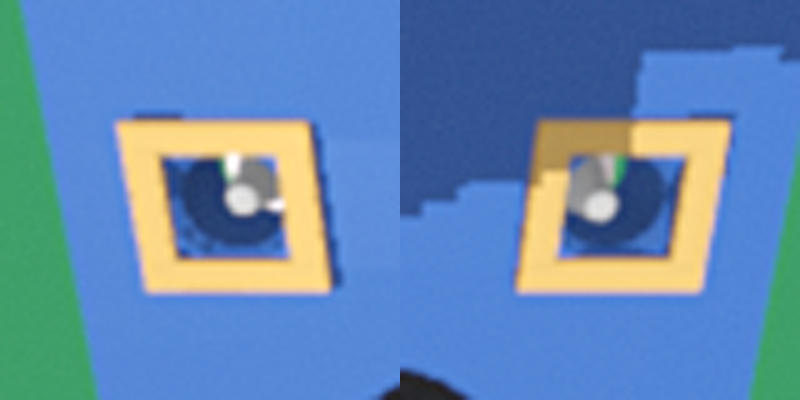

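Both pin tips now show inside the holes, at wrist pixels ≈ (188,250) and (450,251). They are nearly at the plate's upper face, so this gives a direct offset.

Run:
```python
from h import *
w=cap('wrist');o,M=st(); zt=o['position'][2]-.034+.012
h=cv2.cvtColor(w['image'],cv2.COLOR_RGB2HSV);m=cv2.inRange(h,(8,80,110),(28,255,255))
br=cv2.inRange(h,(0,0,190),(180,40,255))
for x0,x1 in((150,220),(425,490)):
  z=np.zeros_like(m);z[220:290,x0:x1]=m[220:290,x0:x1];c,_=cv2.findContours(z,cv2.RETR_EXTERNAL,cv2.CHAIN_APPROX_NONE);k=max(c,key=cv2.contourArea);q=cv2.approxPolyDP(k,6,True)[:,0]
  H=np.mean([onz(w,p,zt) for p in q],0)
  z=np.zeros_like(m);z[244:258,x0+15:x1-15]=br[244:258,x0+15:x1-15]
  n,l,s,cc=cv2.connectedComponentsWithStats(z);print([(s[i].tolist(),cc[i].round(1).tolist()) for i in range(1,n)])
  i=1+np.argmax(s[1:,4]); T=onz(w,cc[i],.086);print(len(q),'hole',H.round(4),'tip',T.round(4),'tip-hole mm',((T-H)*1000).round(1))
```

```text
t 14.93 p [ 0.5618 -0.1953  0.1129] F [ 0.4 -0.  -4.8] T [-0.01  0.02 -0.07] w 0.199
[[-0.0, -1.0, 0.016], [-0.0, 0.016, 1.0], [-1.0, 0.0, -0.0]]
[([186, 244, 2, 1, 2], [186.5, 244.0]), ([195, 244, 1, 1, 1], [195.0, 244.0]), ([165, 246, 1, 2, 2], [165.0, 246.5]), ([186, 246, 11, 6, 37], [190.4, 249.1]), ([166, 251, 1, 3, 3], [166.0, 252.0]), ([167, 257, 1, 1, 1], [167.0, 257.0])]
4 hole [ 0.5598 -0.2743  0.0909] tip [ 0.5609 -0.2733  0.086 ] tip-hole mm [ 1.1  1.  -4.9]
[([474, 244, 1, 2, 2], [474.0, 244.5]), ([447, 248, 6, 5, 24], [449.5, 250.0]), ([473, 248, 1, 3, 3], [473.0, 249.0]), ([472, 254, 1, 2, 2], [472.0, 254.5])]
4 hole [ 0.5622 -0.1144  0.0909] tip [ 0.5641 -0.1145  0.086 ] tip-hole mm [ 1.9 -0.1 -4.9]
```

The plate needs about +1.5 mm in x and ~0 in y. I'm correcting and continuing down.

Call:
jog_arm:
  rows:
    - [[0, -0.0015, 0, 0], [0.003, -0.0015, 0, 0], [0.006, -0.0015, 0, 0], [0.009, -0.0015, 0, 0], [0.012, -0.0015, 0, 0], [0.012, -0.0015, 0, 0]]

```text
time: 15.43
position: [0.5628, -0.1952, 0.1]
tcp_rot: [-0.495, 0.504, 0.496, 0.504]
contact_force: [0.0, -0.1, -4.7]
width: 0.199
```

Run:
```python
from h import *
st()
w=cap('wrist','w15.png')
crop(w,140,210,80,80,5,'wl.png');crop(w,410,210,80,80,5,'wr.png')
a=cv2.imread('pics/wl.png');b=cv2.imread('pics/wr.png');cv2.imwrite('pics/wlr15.png',np.hstack([a,b]))
```

```text
t 15.43 p [ 0.5628 -0.1952  0.1   ] F [ 0.  -0.1 -4.7] T [0.05 0.03 0.02] w 0.199
[[-0.002, -1.0, 0.016], [0.0, 0.016, 1.0], [-1.0, 0.002, 0.0]]
```

View pics/wlr15.png

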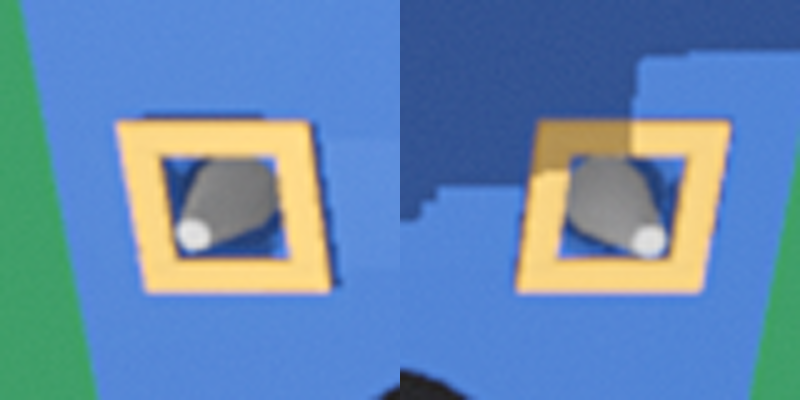

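Both pins are through the holes with no side force. I'm lowering further.

Call:
jog_arm:
  rows:
    - [[0.004, 0, 0, 0], [0.008, 0, 0, 0], [0.012, 0, 0, 0], [0.015, 0, 0, 0], [0.018, 0, 0, 0], [0.02, 0, 0, 0], [0.02, 0, 0, 0]]

```text
time: 16.07
position: [0.563, -0.1952, 0.0804]
tcp_rot: [-0.496, 0.504, 0.496, 0.504]
contact_force: [0.5, 1.2, -4.7]
width: 0.201
```

Run:
```python
from h import *
st()
```

```text
t 16.07 p [ 0.563  -0.1952  0.0804] F [ 0.5  1.2 -4.7] T [-0.04 -0.01 -0.04] w 0.201
[[-0.001, -1.0, 0.016], [0.0, 0.016, 1.0], [-1.0, 0.001, 0.0]]
```

Underside ≈ 0.046. Now the last 6 mm, slowly.

Call:
jog_arm:
  rows:
    - [[0.002, 0, 0, 0], [0.004, 0, 0, 0], [0.0055, 0, 0, 0], [0.0065, 0, 0, 0], [0.0075, 0, 0, 0], [0.0075, 0, 0, 0]]

```text
time: 16.57
position: [0.5633, -0.1953, 0.0743]
tcp_rot: [-0.496, 0.504, 0.496, 0.504]
contact_force: [-4.2, 1.8, 1.5]
width: 0.197
```

Run:
```python
from h import *
st()
w=cap('wrist','w16.png');s=cap('scene');crop(s,200,180,140,130,4,'s16.png')
```

```text
t 16.57 p [ 0.5633 -0.1953  0.0743] F [-4.2  1.8  1.5] T [ 0.56  0.98 -0.07] w 0.197
[[0.0, -1.0, 0.016], [-0.0, 0.016, 1.0], [-1.0, -0.0, -0.0]]
```

View pics/s16.png

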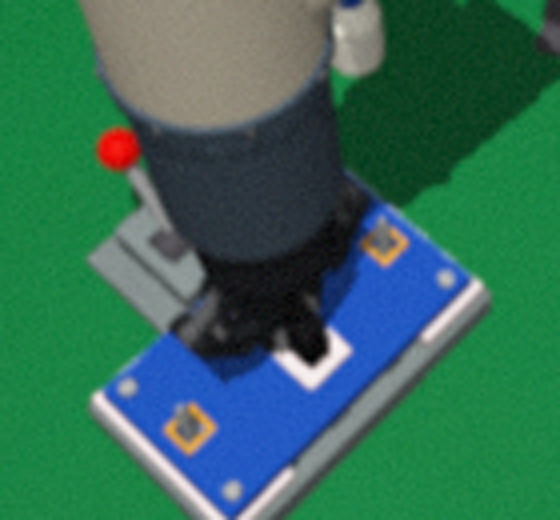

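View pics/w16.png

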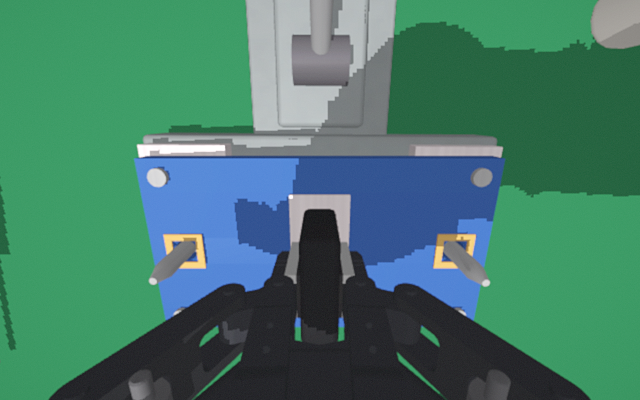

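Contact is at TCP z 0.074, so the underside is at 0.040. A slight further press, then release.

Call:
jog_arm:
  rows:
    - [[0.0015, 0, 0, 0], [0.0015, 0, 0, 0], [0.0015, 0, 0, 0]]

```text
time: 16.92
position: [0.5633, -0.1953, 0.0742]
tcp_rot: [-0.496, 0.504, 0.496, 0.504]
contact_force: [-7.5, 4.7, 11.6]
width: 0.198
```

Call:
jog_arm:
  rows:
    - [[-0.001, 0, 0, 0], [-0.001, 0, 0, 0], [-0.001, 0, 0, 0], [-0.001, 0, 0, 0], [-0.001, 0, 0, 0], [-0.001, 0, 0, 0]]
  fingers: 0.3

```text
time: 17.42
position: [0.5634, -0.1954, 0.0729]
tcp_rot: [-0.496, 0.504, 0.496, 0.504]
contact_force: [0.2, -0.0, 0.2]
width: 0.701
```

Run:
```python
from h import *
st()
w=cap('wrist','w17.png')
```

```text
t 17.42 p [ 0.5634 -0.1954  0.0729] F [ 0.2 -0.   0.2] T [0.03 0.01 0.04] w 0.701
[[-0.0, -1.0, 0.016], [-0.0, 0.016, 1.0], [-1.0, 0.0, -0.0]]
```

View pics/w17.png

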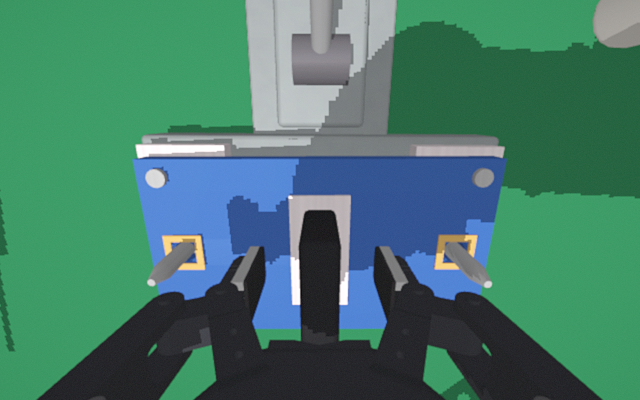

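Released, and the plate is sitting on the rails with both pins through. I'm retracting straight up, then shutting the fingers and going behind the knob.

Call:
jog_arm:
  rows:
    - [[-0.01, 0, 0, 0], [-0.03, 0, 0, 0], [-0.06, 0, 0, 0], [-0.09, 0, 0, 0], [-0.12, 0, 0, 0], [-0.14, 0, 0, 0], [-0.14, 0.02, 0, 0], [-0.14, 0.04, 0, 0]]

```text
time: 18.13
position: [0.5242, -0.1948, 0.2152]
tcp_rot: [-0.497, 0.503, 0.495, 0.505]
contact_force: [0.5, 0.5, -0.9]
width: 0.702
```

Call:
jog_arm:
  rows:
    - [[0, 0.03, 0, 0], [0, 0.06, 0, 0], [0, 0.09, 0, 0], [0, 0.12, 0, 0], [0, 0.145, 0, 0], [0, 0.16, 0, 0], [0, 0.16, 0, 0], [0, 0.16, 0, 0]]
  fingers: 1
  grip_force: 20

```text
time: 18.8
position: [0.3632, -0.1922, 0.2142]
tcp_rot: [-0.497, 0.504, 0.495, 0.505]
contact_force: [0.5, -0.8, 0.4]
width: 0.003
```

Run:
```python
from h import *
go((.365,-.192,.105),89.1)
w=cap('wrist','w18.png');s=cap('scene');crop(s,200,180,140,130,4,'s18.png')
```

```text
t 18.8 p [ 0.3632 -0.1922  0.2142] F [ 0.5 -0.8  0.4] T [-0.    0.03 -0.01] w 0.003
[[0.002, -1.0, 0.016], [-0.0, 0.016, 1.0], [-1.0, -0.002, -0.0]]
yaw 89.06 shift [ 0.1092 -0.0016  0.0003] spin -0.04 q [-0.1  -0.01 -0.28  0.   -1.3  -1.49]
```

View pics/s18.png

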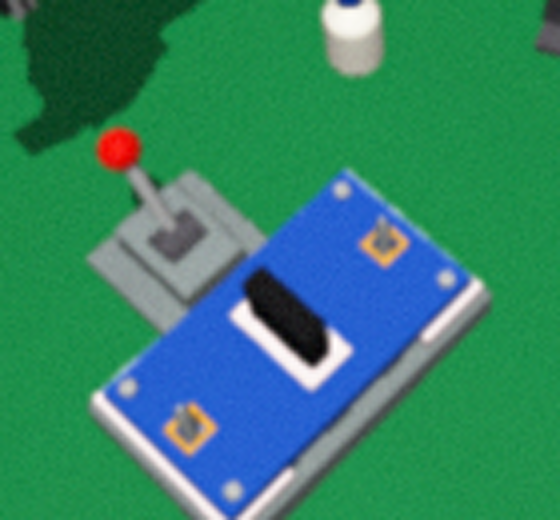

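View pics/w18.png

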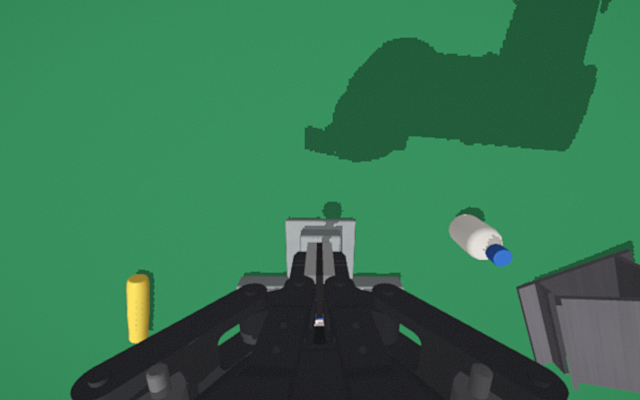

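The scene view shows the plate flat on the fixture with both pins through. I'm lowering behind the knob.

Call:
jog_arm:
  rows:
    - [[0.02, 0.002, 0, 0], [0.05, 0.002, 0, 0], [0.08, 0.002, 0, 0], [0.1, 0.002, 0, 0], [0.109, 0.002, 0, 0], [0.109, 0.002, 0, 0], [0.109, 0.002, 0, 0]]

```text
time: 19.48
position: [0.3619, -0.1921, 0.1039]
tcp_rot: [-0.496, 0.504, 0.496, 0.504]
contact_force: [-0.7, 0.3, 0.3]
width: -0.005
```

Call:
jog_arm:
  rows:
    - [[0, -0.01, 0, 0], [0, -0.02, 0, 0], [0, -0.03, 0, 0], [0, -0.04, 0, 0], [0, -0.05, 0, 0], [0, -0.06, 0, 0], [0, -0.07, 0, 0], [0, -0.08, 0, 0]]

```text
time: 20.15
position: [0.4425, -0.1934, 0.104]
tcp_rot: [-0.496, 0.504, 0.496, 0.504]
contact_force: [-0.9, -0.5, 0.6]
width: -0.001
```

Run:
```python
from h import *
st()
s=cap('scene');crop(s,200,160,140,130,4,'s19.png')
```

```text
t 20.15 p [ 0.4425 -0.1934  0.104 ] F [-0.9 -0.5  0.6] T [0.03 0.32 0.03] w -0.001
[[0.0, -1.0, 0.016], [-0.0, 0.016, 1.0], [-1.0, -0.0, -0.0]]
```

View pics/s19.png

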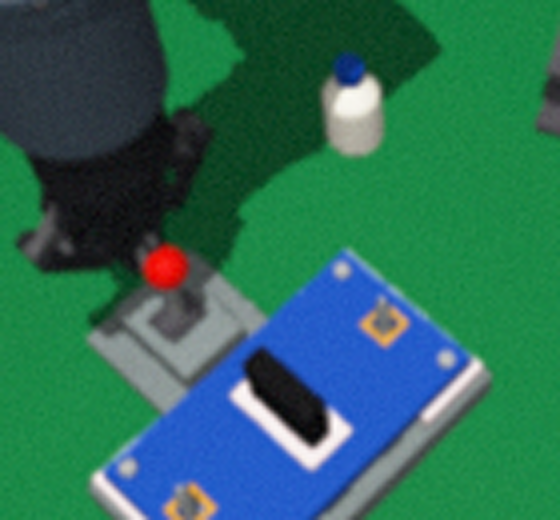

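The lever is following. I'm pushing on to the stop.

Call:
jog_arm:
  rows:
    - [[0, -0.007, 0, 0], [0, -0.014, 0, 0], [0, -0.02, 0, 0], [0, -0.025, 0, 0], [0, -0.028, 0, 0], [0, -0.03, 0, 0], [0, -0.03, 0, 0]]

```text
time: 20.78
position: [0.4717, -0.1938, 0.104]
tcp_rot: [-0.496, 0.504, 0.496, 0.504]
contact_force: [-0.1, 0.1, 0.4]
width: 0.005
```

Run:
```python
from h import *
st()
```

```text
t 20.78 p [ 0.4717 -0.1938  0.104 ] F [-0.1  0.1  0.4] T [-0.02  0.03 -0.05] w 0.005
[[0.0, -1.0, 0.016], [-0.0, 0.016, 1.0], [-1.0, -0.0, -0.0]]
```

Call:
jog_arm:
  rows:
    - [[0, -0.002, 0, 0], [0, -0.004, 0, 0], [0, -0.006, 0, 0], [0, -0.006, 0, 0]]

```text
time: 21.12
position: [0.4733, -0.1939, 0.1036]
tcp_rot: [-0.494, 0.506, 0.498, 0.502]
contact_force: [-11.6, 1.1, 7.3]
width: -0.002
```

Run:
```python
from h import *
st()
s=cap('scene');crop(s,200,180,140,130,4,'s20.png')
h=cv2.cvtColor(s['image'],cv2.COLOR_RGB2HSV);r=cv2.inRange(h,(0,170,90),(8,255,255));z=np.zeros_like(r);z[200:260,220:290]=r[200:260,220:290];M=cv2.moments(z,True);print(onz(s,(M['m10']/M['m00'],M['m01']/M['m00']),.102))
```

```text
t 21.12 p [ 0.4733 -0.1939  0.1036] F [-11.6   1.1   7.3] T [0.48 4.17 0.02] w -0.002
[[-0.009, -1.0, 0.017], [0.001, 0.017, 1.0], [-1.0, 0.009, 0.0]]
[ 0.49606618 -0.19375617  0.102     ]
```

View pics/s20.png

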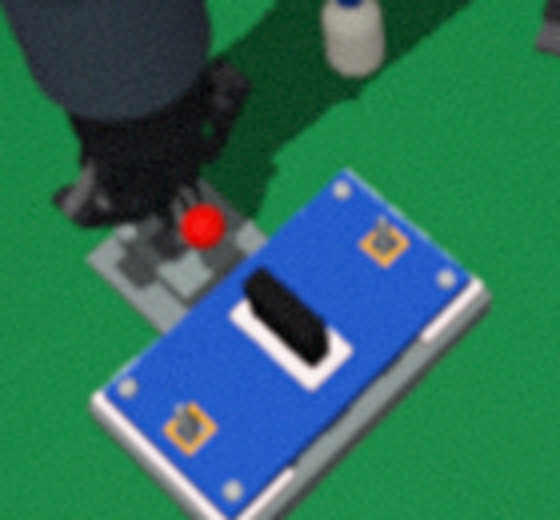

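Hit the stop (11.6 N), with the knob at x = 0.496 against an expected 0.495. I'm backing off and lifting clear.

Call:
jog_arm:
  rows:
    - [[0, 0.01, 0, 0], [0, 0.025, 0, 0], [0, 0.05, 0, 0], [-0.02, 0.07, 0, 0], [-0.05, 0.09, 0, 0], [-0.08, 0.1, 0, 0], [-0.11, 0.1, 0, 0], [-0.12, 0.1, 0, 0]]

```text
time: 21.83
position: [0.3789, -0.1932, 0.2294]
tcp_rot: [-0.499, 0.502, 0.493, 0.506]
contact_force: [1.0, 0.3, 0.1]
width: -0.002
```

Call:
jog_arm:
  rows:
    - [[0, 0, 0, 0], [0, 0, 0, 0], [0, 0, 0, 0], [0, 0, 0, 0]]

```text
time: 22.17
position: [0.3769, -0.1921, 0.2229]
tcp_rot: [-0.495, 0.504, 0.496, 0.504]
contact_force: [0.3, 1.3, 0.1]
width: -0.002
```

Run:
```python
from h import *
st()
s=cap('scene','s21.png');t=cap('top','t21.png')
for n,C,b in(('s',s,(220,200,290,260)),('t',t,(370,195,420,260))):
  h=cv2.cvtColor(C['image'],cv2.COLOR_RGB2HSV);r=cv2.inRange(h,(0,170,90),(8,255,255));z=np.zeros_like(r);z[b[1]:b[3],b[0]:b[2]]=r[b[1]:b[3],b[0]:b[2]];M=cv2.moments(z,True)
  if M['m00']:print(n,M['m00'],onz(C,(M['m10']/M['m00'],M['m01']/M['m00']),.102).round(4))
P=[]
h=cv2.cvtColor(s['image'],cv2.COLOR_RGB2HSV);m=cv2.inRange(h,(100,120,60),(125,255,255));z=np.zeros_like(m);z[215:325,215:330]=m[215:325,215:330]
c,_=cv2.findContours(z,cv2.RETR_EXTERNAL,cv2.CHAIN_APPROX_NONE);q=cv2.approxPolyDP(cv2.convexHull(max(c,key=cv2.contourArea)),4,True)[:,0];print(q.tolist());print([onz(s,p,.052).round(3).tolist() for p in q.astype(float)])
```

```text
t 22.17 p [ 0.3769 -0.1921  0.2229] F [0.3 1.3 0.1] T [-0.01  0.05  0.03] w -0.002
[[-0.002, -1.0, 0.016], [0.001, 0.016, 1.0], [-1.0, 0.002, 0.001]]
s 84.0 [ 0.4969 -0.1943  0.102 ]
t 56.0 [ 0.4954 -0.1935  0.102 ]
[[286, 223], [316, 250], [257, 309], [226, 277]]
[[0.513, -0.096, 0.052], [0.62, -0.101, 0.052], [0.617, -0.295, 0.052], [0.508, -0.292, 0.052]]
```

View pics/s21.png

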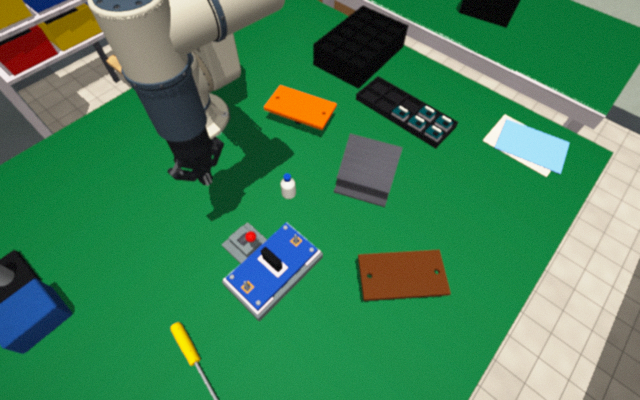

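View pics/t21.png

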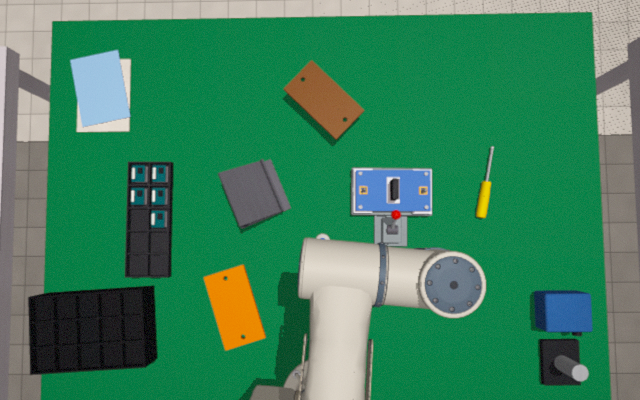

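The final views show the plate seated squarely on the fixture. The knob is at x ≈ 0.496 and the bottle, tray and screwdriver have not moved. The robot touches nothing. I'm handing in.

```bash
python3 -c "
from cell import ctrl
print(ctrl.close_job())"
```

```text
the job is handed in; nothing more can be done
None
```

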